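Lock away the budgie's mineral blocks

TASK

Put every mineral block lying on the table into the open tray of the white treat chest, each lying flat on the tray's floor, then push the tray fully home. Then turn the latch knob clockwise until it clicks and its bar lies across in front of the tray, and only after that press the padlock's shackle down until it clicks and stays down. Leave the dish and the feeder where they are.

Things in the scene. Friction and masses are not known exactly. Their poses are not given: they have to be found in the camera images.
- chest: Fixed white plastic treat chest, 168 deep x 164 wide x 62 mm high, on a 6 mm base plate 280 mm wide that reaches 54 mm in front. Origin: on the table under the middle of its front face; x points from the front into the chest, y to its left, z up. The tray slides out along -x. At x = -30 mm stand the latch post (y = -108 mm) and the padlock body (y = +108 mm).
- tray (a joint): How far the tray is out of the chest, m: 0 = fully home (its front board flush on the chest), 0.158 = out at the stop; starts nearly fully out. Slides straight along the chest's x with about 1.5 N of friction and stays where left; it passes clear between latch post and padlock.
- tray_in (a point): Centre of the tray's inner floor, z = 12 mm, axes as the chest's; moves with the tray. Inside 125 x 125 mm, 38 mm deep, walls 4 mm; the dark wooden front board (12 mm thick, 140 mm wide, top 42 mm above this point) closes its -x side. Open above when out; when home the chest roof covers it, 44 mm above the floor.
- tray_tab (a point): Top middle of the dark wooden grip tab on the middle of the tray's front board: 36 mm wide (chest y), 12 mm thick (chest x), 30 mm tall above the board, its top at z = 84 mm. It may be pinched across its 36 mm or pushed. With the tray home the chest roof lies just behind it, its top at z = 62 mm.
- latch (a joint): Angle of the latch knob and its bar, rad, clockwise from above. Starts at 0 to 0.12, bar pointing out beside the open tray (heading = chest yaw + 3.07 - value). Turns loosely to about 1.0; then a spring detent resists (about 0.1 N m) until it clicks over between 1.1 and 1.3 and is drawn to its stop at 1.5 and stays: bar across in front of the tab, eye under the shackle's free leg.
- knob_grip (a point): Point on the latch knob's vertical axis at gripping height, z = 84.5 mm. The grip is a black upright fin 46 mm long (along the bar), 14 mm thick, from z = 67 to 96.5 mm; its x axis points along the bar. The steel bar, 4 mm thick and 16 mm wide, lies at z = 58.5 to 62.5 mm; the grey post below is 54 mm across, its top at z = 57 mm.
- bar_eye (a point): Centre of the square eye at the far end of the latch bar, 203 mm from the knob axis (opening 16 x 18 mm).
- shackle (a joint): How far the padlock's shackle is pressed down, m: 0 = open (raised), 0.0185 = bottom. A spring (2 N, rising to 4 N) lifts it back until, at about 0.0165, a hidden pawl clicks under it and then holds it at about 0.016. The press takes about 7 N, most of it about halfway down, and less after that. Once caught it cannot be opened without a key.
- shackle_top (a point): Top middle of the steel shackle, an upside-down U of 9 mm round bar, legs 26 mm apart along the chest's y, its top straight for 14 mm; z = 100.5 mm open, about 84.5 mm locked. It stands in a brass padlock body 26 x 50 mm, top at z = 56 mm. The leg nearer the tray is the free one, its end 10 mm above the body when open.
- dish: Red ceramic dish, 100 mm across, 35 mm high, on the table; not part of the job. Origin under its middle.
- feeder: Empty clear plastic feeder, open box 70 x 110 x 60 mm, on the table; not part of the job. Origin under its middle.
- block1: Chalky mineral block for the bird, 36 x 28 x 30 mm (its x, y, z), with a brown band round its middle across x; about 45 g; on the table beside the chest. Origin at its centre. May be absent (then its value is None).
- block2: Chalky mineral block for the bird, 36 x 28 x 30 mm (its x, y, z), with a brown band round its middle across x; about 45 g; on the table beside the chest. Origin at its centre. May be absent (then its value is None).
- block3: Chalky mineral block for the bird, 36 x 28 x 30 mm (its x, y, z), with a brown band round its middle across x; about 45 g; on the table beside the chest. Origin at its centre. May be absent (then its value is None).
- block4: Chalky mineral block for the bird, 36 x 28 x 30 mm (its x, y, z), with a brown band round its middle across x; about 45 g; on the table beside the chest. Origin at its centre. May be absent (then its value is None).
- block5: Chalky mineral block for the bird, 36 x 28 x 30 mm (its x, y, z), with a brown band round its middle across x; about 45 g; on the table beside the chest. Origin at its centre. May be absent (then its value is None).
- block6: Chalky mineral block for the bird, 36 x 28 x 30 mm (its x, y, z), with a brown band round its middle across x; about 45 g; on the table beside the chest. Origin at its centre. May be absent (then its value is None).
There are look-alikes about, which are no part of the job. What is shaped like the block6 but purple or turquoise is not meant.

How it is judged:
By the outcome, as a careful person would: the job done as asked, in the order asked, and still so for the second after the job is handed in, with the robot touching nothing.
Of block1, block2, block3, block4, block5, block6 only 4 to 5 are there at a start; the rules pass over those that are not, and their reading is None.
At some moment in a run one of block1, block2, block3, block4, block5, block6 may be knocked a few centimetres aside while the robot is not near it.
Once in a run the grip may slacken for a moment while it holds something.
It also fails if it takes over 210 s, if anything falls off the work surface, if the arm or the gripper's body presses on something with over 40 N, if the wrist force passes 120 N, or if a joint passes its speed limit or range.

ROBOT

A 6-joint arm with a two-finger parallel gripper is mounted at the origin on the work surface. World frame = base frame: x ahead of the robot, y to its left, z up, the work surface at z = 0. Lengths are in m, angles in rad, forces in N, time in s.
With the tool pointing down it reaches from about 0.275 to 0.825 m from the base axis. Payload 4.9 kg.
Tool frame: the origin (TCP) lies at the very end of the fingers, on their centre line; the grasp point (between the pads) lies 19 mm behind it; y points along the fingers, x is the direction in which the jaws open and shut, and the axes are right-handed (so a half turn about y gives the same grasp; the last joint's range is limited). The gripper opens to 85 mm and grips with 20 to 120 N. Pads are 22 mm wide; open, the fingers measure 114 mm over their backs; the gripper's body (76 mm by 85 mm) begins 54 mm behind the grasp point. The pads swing forward as they close: fully open they stand 13 mm farther back than shut.
Start: joints at [-1.234, 0.326, -0.193, 1.052, 0, 1.437], TCP at [0.249, -0.49, 0.231] pointing down, gripper open.
Joint ranges: [-2.65, 2.65], [-0.97, 1.79], [-1.3, 1.35], [-1.93, 2.1], [-1.47, 1.37], [-3.14, 3.14]. Speed limits (rad/s): [2.57, 2.57, 3.14, 3.14, 3.14, 3.14].

INTERFACE

Orientations are given as a rotation vector (axis times angle).
In Python, from cell import r gives the robot as it stands.
- The arm moves only by the shell command python3 -m handwheel 'ROWS' [OPENING]. ROWS is JSON, a list of rows, each a list of 6 numbers: the shift along the tool's x, y, z in m, then the turn, a rotation vector about the tool's x, y, z in degrees. A call has 1 to 10 rows; each row is the pose to reach, as a shift and turn from the pose measured when the call began, along the tool's axes at that moment; what a row does not reach only later rows make up. A row lasts 1/12 s, in which the tool goes at most 41.7 mm and 7.16 degrees, less where a joint would pass 70% of its speed; a pose out of reach is approached as far as the arm can. A call with a gripper value outside its range is refused whole. OPENING is the finger opening in m, from 0 to 0.0854, set as the call begins (- or left out, the last holds). The fingers move at their own pace and stop on an object; the grip force is fixed at half the most. Time passes only in rows, so rows that repeat a pose let the fingers close. It gives the time, the measured TCP pose, the force and the opening at its end, in the units of the state.
- r.get_obs(): the state, without advancing time (a new reading comes with each control period).
- r.grab_frame(name): name is "scene" or "top"; returns the picture (384x512x3 uint8, red, green, blue); there is no depth.
- r.camera_info(name): a dict with "fov_y" (degrees; the focal length in pixels is half the picture's height over the tangent of half this angle, whatever the lens; pixels are square), "cx", "cy" (the principal point, pixels), "R" (3x3) and "t" (3): a world point X has camera coordinates R X + t. Camera axes: x right, y down, z forward; pixel columns grow to the right and rows downward; lengths in m; the calibration is good to about 2 mm. A picture is of the moment at which its call begins. camera_info takes no time and is no camera call.
- r.finish_job(): hands the job in, once; it reports no verdict.
The state is a dict: "t": time; "q": joint angles; "qvel": joint speeds; "effort": joint torques, N m; "eef_pos": TCP position; "tool_rot": TCP orientation; "force": force on the tool from outside, world axes, zero at the start; "moment": the same for the moment, N m; "gripper_width": finger opening in m.
Only numpy, scipy, OpenCV 4.12 (cv2) and the standard library are available. Lean on these libraries where they do the work, as an engineer would, in place of code of your own. Each camera call takes 0.05 s, during which the arm holds its last target.

## Working session

There is one attempt and no reset: what is moved stays moved. The work goes in short steps, Python scripts to look and compute and a shell command to move; the robot and the scene stay as the last step left them, time stands still between calls to the robot, and variables do not carry over. Pictures are saved under pics/ and viewed, and the job is handed in when it is done.

```bash
ls; mkdir -p pics
cat > h.py <<'E'
import numpy as np, cv2
from scipy.spatial.transform import Rotation as Ro
from cell import r
def cam(n):
    c=r.camera_info(n); f=192/np.tan(np.radians(c["fov_y"])/2)
    return f,c["cx"],c["cy"],np.array(c["R"]),np.array(c["t"])
def ray(n,u,v,z):
    f,cx,cy,R,t=cam(n); o=-R.T@t; d=R.T@np.array([(u-cx)/f,(v-cy)/f,1]); s=(z-o[2])/d[2]; return o+s*d
def proj(n,X):
    f,cx,cy,R,t=cam(n); p=R@np.array(X)+t; return f*p[0]/p[2]+cx,f*p[1]/p[2]+cy
def snap(n,name,s=1.5,crop=None):
    im=r.grab_frame(n); np.save('pics/'+name+'.npy',im)
    show(im,name,s,crop); return im
def show(im,name,s=1.5,crop=None):
    if crop: im=im[crop[1]:crop[3],crop[0]:crop[2]]
    cv2.imwrite('pics/'+name+'.png',cv2.cvtColor(cv2.resize(im,None,fx=s,fy=s,interpolation=cv2.INTER_CUBIC),cv2.COLOR_RGB2BGR))
def st():
    o=r.get_obs(); return o
E
python3 - <<'E'
from h import *
snap('scene','s0'); snap('top','t0')
for n in('scene','top'):print(r.camera_info(n))
o=r.get_obs();print(o);print(Ro.from_rotvec(o['tool_rot']).as_matrix().round(3))
E
```

```text
pics
{'fov_y': 53.23616942793301, 'cx': 257.4418048824642, 'cy': 191.4185956773668, 'R': array([[-0.71440822,  0.69940801, -0.0211976 ],
       [ 0.46851022,  0.45561805, -0.75690842],
       [-0.51972981, -0.55067289, -0.65317708]]), 't': array([ 0.36490006, -0.17320609,  1.44956163])}
{'fov_y': 44.596568993462114, 'cx': 262.33093606919783, 'cy': 191.91105381402133, 'R': array([[-0.01161363, -0.99979919,  0.01633095],
       [-0.99807167,  0.01059455, -0.06116123],
       [ 0.06097593, -0.01700977, -0.99799429]]), 't': array([0.03057376, 0.52635855, 1.21483437])}
{'t': 0.1, 'q': array([-1.23417254e+00,  3.26852807e-01, -1.93490866e-01,  1.05200411e+00,
        1.04250759e-05,  1.43658644e+00]), 'qvel': array([ 0.00061689, -0.00238047,  0.00236287, -0.00029105, -0.00043869,
        0.000437  ]), 'effort': array([ 2.66433117e-04, -4.44239759e+01,  2.63037372e+01,  7.89830490e-03,
       -7.19674313e-05,  1.56663947e-05]), 'eef_pos': array([ 0.24932947, -0.48965073,  0.23058672]), 'tool_rot': array([-1.3948775 ,  0.85664571, -0.85468825]), 'force': array([-0.68571847, -0.26550192, -0.690048  ]), 'moment': array([-0.00839437, -0.03587544,  0.06169143]), 'gripper_width': 0.08528855907473823}
[[ 0.454 -0.001  0.891]
 [-0.891  0.001  0.454]
 [-0.002 -1.     0.   ]]
```

View pics/s0.png

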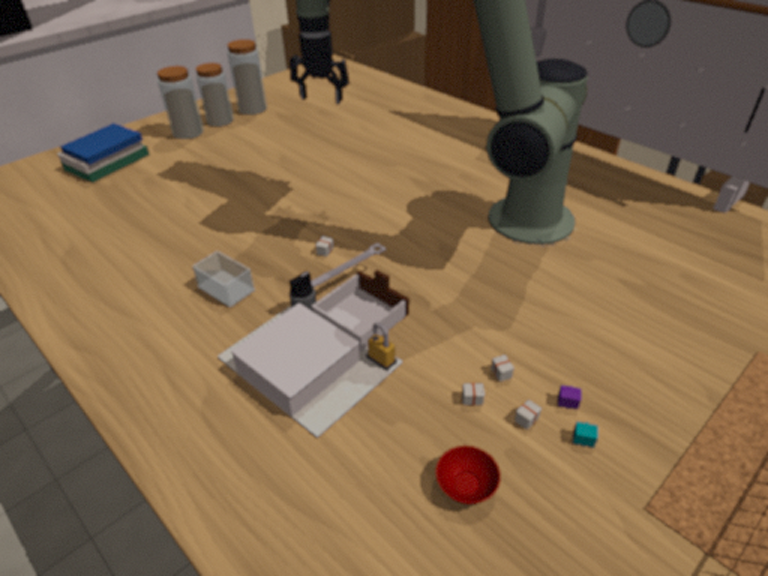

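View pics/t0.png

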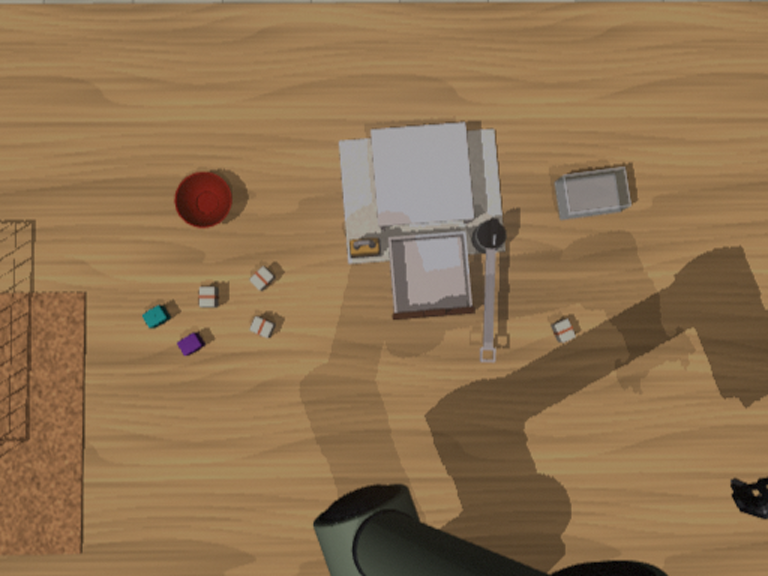

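Four white banded blocks are in view: in the top picture (×1.5) at about (207,297), (262,278), (262,326) and (564,330). The purple (190,344) and turquoise (155,316) ones are decoys. Next I'll measure.

Run:
```python
from h import *
im=np.load('pics/t0.npy')
show(im,'t0a',5,(85,160,245,250)); show(im,'t0b',5,(220,75,345,190)); 
hsv=cv2.cvtColor(im,cv2.COLOR_RGB2HSV)
m=((hsv[...,1]<50)&(hsv[...,2]>110)).astype(np.uint8)
m=cv2.morphologyEx(m,cv2.MORPH_CLOSE,np.ones((3,3)))
for c in cv2.findContours(m,cv2.RETR_EXTERNAL,cv2.CHAIN_APPROX_NONE)[0]:
    a=cv2.contourArea(c)
    if a<40: continue
    (u,v),wh,an=cv2.minAreaRect(c); print(round(a),round(u,1),round(v,1),np.round(wh,1),round(an,1),ray('top',u,v,.03).round(4))
```

```text
68 231.2 354.2 [ 8.2 16.7] 14.0 [0.1135 0.1089 0.03  ]
84 375.9 220.0 [13.  10.4] 66.8 [ 0.4496 -0.2694  0.03  ]
110 173.9 217.7 [13.  10.3] 26.6 [0.4615 0.2541 0.03  ]
44 137.5 201.5 [5. 9.] 90.0 [0.5044 0.3478 0.03  ]
109 174.0 185.0 [ 9.9 12.7] 45.0 [0.5462 0.2538 0.03  ]
416 327.8 202.0 [12.  76.8] 3.5 [ 0.4977 -0.1451  0.03  ]
966 394.8 128.2 [29.3 48.5] 82.2 [ 0.6902 -0.3256  0.03  ]
9476 281.9 144.7 [123.1 104.6] 85.4 [ 0.6489 -0.0277  0.03  ]
144 233.0 0.5 [  1. 466.] 90.0 [1.0372 0.0971 0.03  ]
```

Run:
```python
from h import *
im=np.load('pics/s0.npy')
show(im,'s0a',6,(290,220,410,300)); show(im,'s0b',5,(145,140,285,290)); 
im=np.load('pics/t0.npy');show(im,'t0c',5,(340,80,440,250))
```

```text
(no output)
```

View pics/t0a.png

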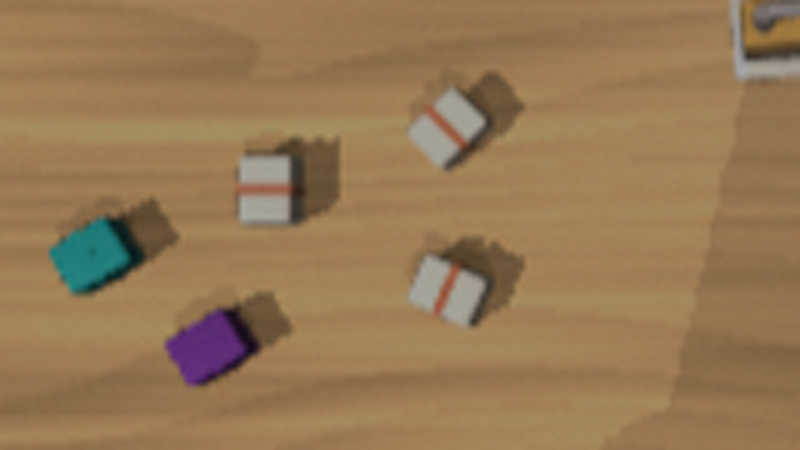

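View pics/t0b.png

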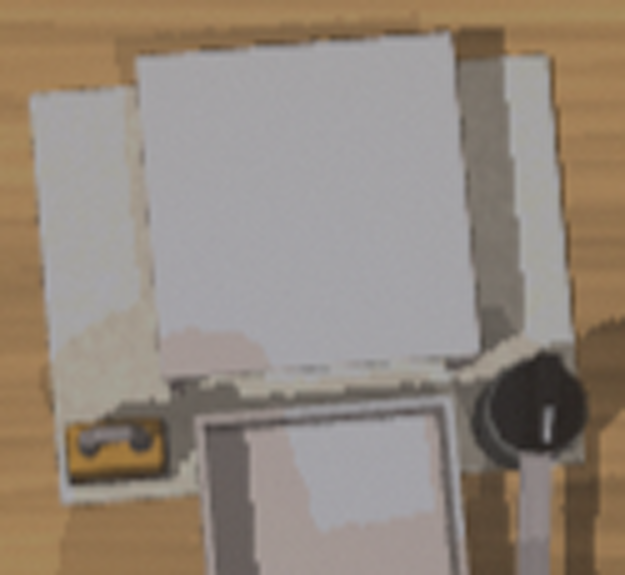

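View pics/s0b.png

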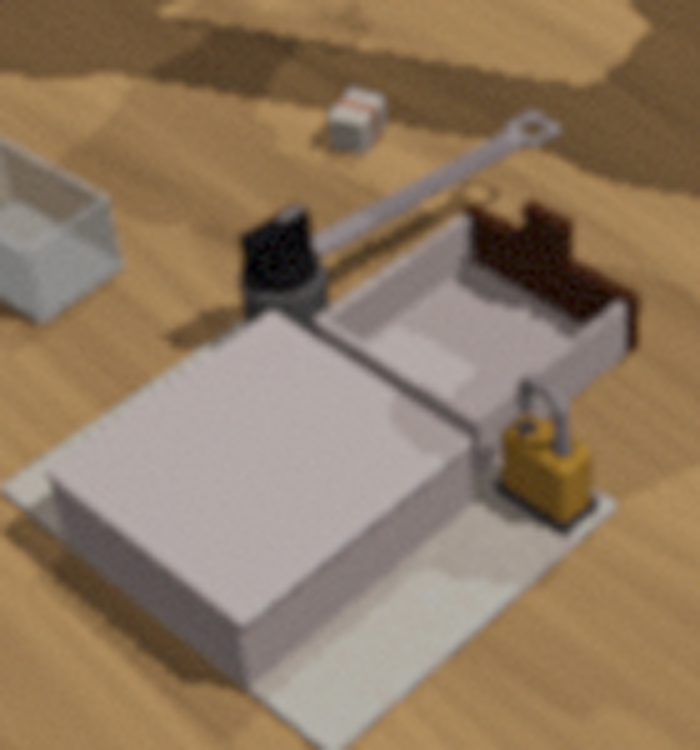

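View pics/s0a.png

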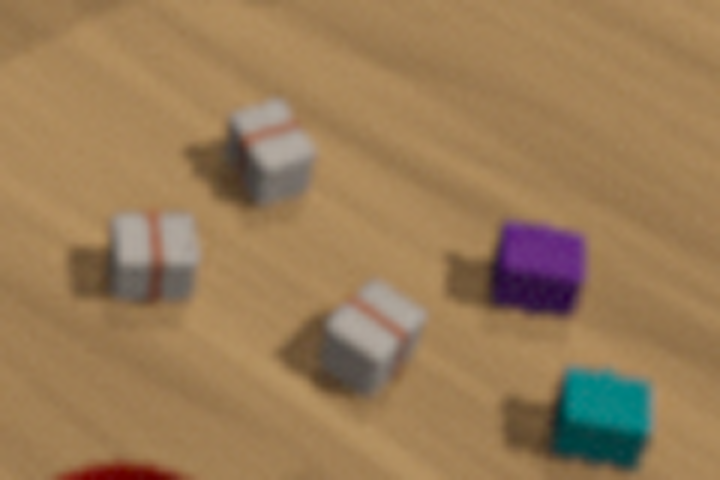

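View pics/t0c.png

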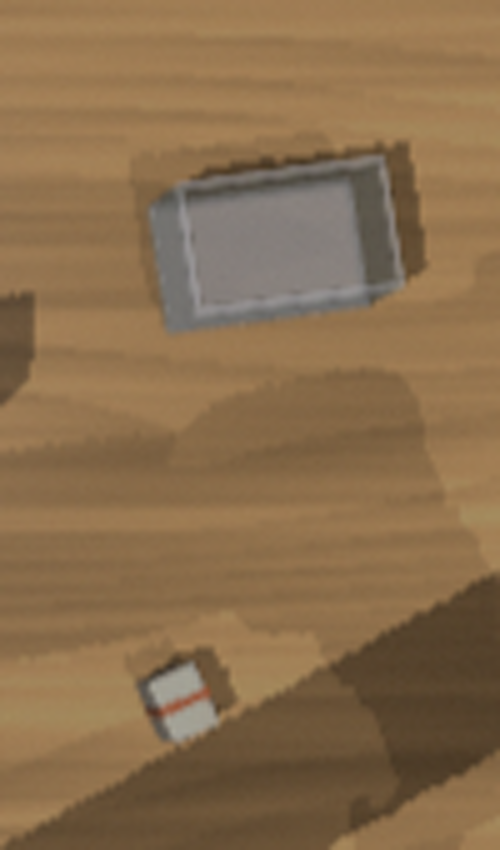

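```bash
cat > fit.py <<'E'
from h import *
from scipy.optimize import least_squares
def up(l,s,x0,y0): return [((u+.5)/s-.5+x0,(v+.5)/s-.5+y0) for u,v in l]
roof=[(168,82,62),(168,-82,62),(0,-82,62),(0,82,62)]
base=[(168,140,6),(168,-140,6),(-54,-140,6),(-54,140,6)]
tp=up([(138,57),(452,33),(480,355),(165,380)],5,220,75); bp=up([(30,95),(548,57),(585,460),(62,503)],5,220,75)
sp=up([(242,630),(50,480),(275,312),(475,440)],5,145,140)
obs=[('top',q,np.array(m)/1000) for q,m in zip(tp+bp,roof+base)]
obs2=[('scene',q,np.array(m)/1000) for q,m in zip(sp,roof)]
def W(p,m): return np.array([p[0]+np.cos(p[2])*m[0]-np.sin(p[2])*m[1],p[1]+np.sin(p[2])*m[0]+np.cos(p[2])*m[1],m[2]])
def f(p,o): return np.ravel([np.subtract(proj(n,W(p,m)),q) for n,q,m in o])
E
python3 - <<'E'
from fit import *
for o in(obs,obs2,obs+obs2):
    s=least_squares(f,[.6,-.03,0],args=(o,),loss='soft_l1'); print(s.x.round(4),f(s.x,o).round(1))
p=s.x
# direct ray checks in chest frame
def C(X): d=X[:2]-p[:2]; c,s_=np.cos(p[2]),np.sin(p[2]); return (np.array([c*d[0]+s_*d[1],-s_*d[0]+c*d[1]])*1000).round(1)
print('knob/shackle px pred',[proj(n,W(p,m)) for n in('top','scene') for m in((-.03,-.108,.0965),(-.03,.108,.1005),(-.203-.03,-.108,.06))])
im=np.load('pics/t0.npy'); hsv=cv2.cvtColor(im,cv2.COLOR_RGB2HSV)
b=((hsv[...,0]<25)&(hsv[...,1]>100)&(hsv[...,2]<110)).astype(np.uint8)
show(im,'t0d',6,(225,145,345,245))
def blk(l,x0,y0,n):
    cs=up(l,5,x0,y0); P=[ray('top',u,v,.03) for u,v in cs]; d=P[1]-P[0]
    print(n,((P[0]+P[1])/2).round(4),'band heading deg',np.degrees(np.arctan2(d[1],d[0])).round(1)%180)
blk([(238,189),(293,189)],85,160,'B1');blk([(428,106),(466,147)],85,160,'B2');blk([(458,265),(440,313)],85,160,'B3');blk([(158,713),(208,692)],340,80,'B4')
E
```

```text
[ 0.635  -0.0312  0.0699] [-0.5 -0.2  0.3 -0.2  0.5 -0.  -0.6  0.  -0.1 -0.2  0.1 -0.5  0.2  0.7
 -0.1  0.4]
[ 0.6372 -0.0262  0.0772] [ 0.8 -0.  -1.2 -1.2 -0.2  0.3  0.2  0.6]
[ 0.6351 -0.0304  0.0704] [-0.8 -0.2 -0.  -0.3  0.2 -0.1 -0.9  0.  -0.4 -0.2 -0.3 -0.5 -0.1  0.6
 -0.4  0.4 -0.  -1.5 -1.4 -2.8 -0.3 -0.8 -0.4 -0.5]
knob/shackle px pred [(np.float64(329.11831631825623), np.float64(154.46535831558305)), (np.float64(241.99012353091516), np.float64(161.18807611627258)), (np.float64(334.08895249686714), np.float64(236.07238843842208)), (np.float64(199.56832595733817), np.float64(183.71203468379636)), (np.float64(253.156626730276), np.float64(215.5475137534635)), (np.float64(246.22306180863012), np.float64(162.4998784809009))]
B1 [0.515  0.3474 0.03  ] band heading deg 89.4
B2 [0.5464 0.2538 0.03  ] band heading deg 42.400000000000006
B3 [0.4623 0.2528 0.03  ] band heading deg 159.4
B4 [ 0.4493 -0.2702  0.03  ] band heading deg 111.9
```

View pics/t0d.png

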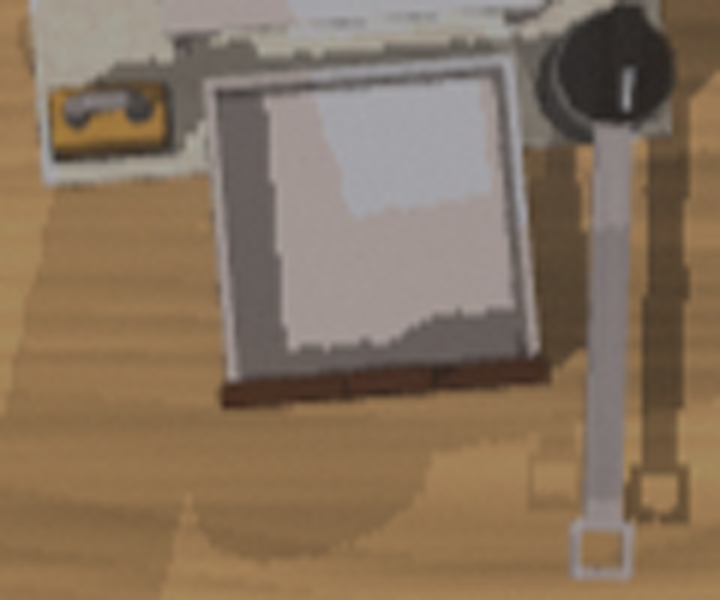

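```bash
cat >> fit.py <<'E'
p=np.array([.635,-.0308,.070])
def C(X): d=X[:2]-p[:2]; c,s_=np.cos(p[2]),np.sin(p[2]); return (np.array([c*d[0]+s_*d[1],-s_*d[0]+c*d[1]])*1000).round(1)
def plan(x,y,z,yaw=None):
    o=r.get_obs(); R=Ro.from_rotvec(o['tool_rot']).as_matrix(); d=R.T@(np.array([x,y,z])-o['eef_pos'])
    h=np.degrees(np.arctan2(R[1,0],R[0,0])); tilt=np.degrees(np.arccos(-R[2,1]))
    print('t %.1f tcp %s yaw %.1f tilt %.2f grip %.4f F %s'%(o['t'],o['eef_pos'].round(4),h,tilt,o['gripper_width'],o['force'].round(1)))
    if yaw is None: yaw=h
    Rt=np.array([[np.cos(np.radians(yaw)),np.sin(np.radians(yaw)),0],[0,0,-1],[-np.sin(np.radians(yaw)),np.cos(np.radians(yaw)),0]]).T
    Rt=np.column_stack([[np.cos(np.radians(yaw)),np.sin(np.radians(yaw)),0],[0,0,-1],np.cross([np.cos(np.radians(yaw)),np.sin(np.radians(yaw)),0],[0,0,-1])])
    rv=np.degrees(Ro.from_matrix(R.T@Rt).as_rotvec())
    print('shift',d.round(4),'turn',rv.round(2),'rows>=',max(np.linalg.norm(d)/.0417,np.linalg.norm(rv)/7.16).round(1))
E
python3 - <<'E'
from fit import *
for q in up([(217,92),(506,70),(237,382),(530,357)],6,225,145): print('rim',C(ray('top',*q,.05)))
for q in up([(222,385),(546,358),(222,403),(550,378)],6,225,145): print('board',C(ray('top',*q,.054)))
for q in up([(601,549)],6,225,145): print('eye',C(ray('top',*q,.0605)))
W3=lambda x,y:W(p,np.array([x,y,0])/1000).round(4)
print('knob',W3(-30,-108),'shackle',W3(-30,108))
print(r.get_obs()['q'])
plan(.4493,-.2702,.12,-68)
E
```

```text
rim [-23.9  61. ]
rim [-24.3 -63.2]
rim [-148.2   62.6]
rim [-147.7  -62.7]
board [-149.    69.2]
board [-148.8  -68.9]
board [-156.6   69.8]
board [-157.4  -69.8]
eye [-230.9  -84. ]
knob [ 0.6126 -0.1406  0.    ] shackle [0.5975 0.0748 0.    ]
[-1.23417254e+00  3.26852807e-01 -1.93490866e-01  1.05200411e+00
  1.04250759e-05  1.43658644e+00]
t 0.1 tcp [ 0.2493 -0.4897  0.2306] yaw -63.0 tilt 0.09 grip 0.0853 F [-0.7 -0.3 -0.7]
shift [-0.1047  0.1108  0.2777] turn [-0.01  4.98 -0.09] rows>= 7.6
```

```bash
python3 -m handwheel '[[-0.105,0.111,0.278,0,5,0],[-0.105,0.111,0.278,0,5,0],[-0.105,0.111,0.278,0,5,0],[-0.105,0.111,0.278,0,5,0],[-0.105,0.111,0.278,0,5,0],[-0.105,0.111,0.278,0,5,0],[-0.105,0.111,0.278,0,5,0],[-0.105,0.111,0.278,0,5,0],[-0.105,0.111,0.278,0,5,0],[-0.105,0.111,0.278,0,5,0]]' 0.056
python3 - <<'E'
from fit import *
plan(.4493,-.2702,.006,-68); snap('scene','s1',5,(180,120,320,230)); snap('top','t1',1.5)
E
```

```text
t: 0.93
eef_pos: [0.4494, -0.2683, 0.1189]
tool_rot: [-1.367, 0.923, -0.917]
force: [-0.9, -1.2, 0.5]
gripper_width: 0.056
t 0.9 tcp [ 0.4494 -0.2683  0.1189] yaw -67.9 tilt 0.20 grip 0.0560 F [-0.9 -1.2  0.5]
shift [ 0.002   0.1129 -0.0006] turn [ 0.08  0.15 -0.18] rows>= 2.7
```

View pics/s1.png

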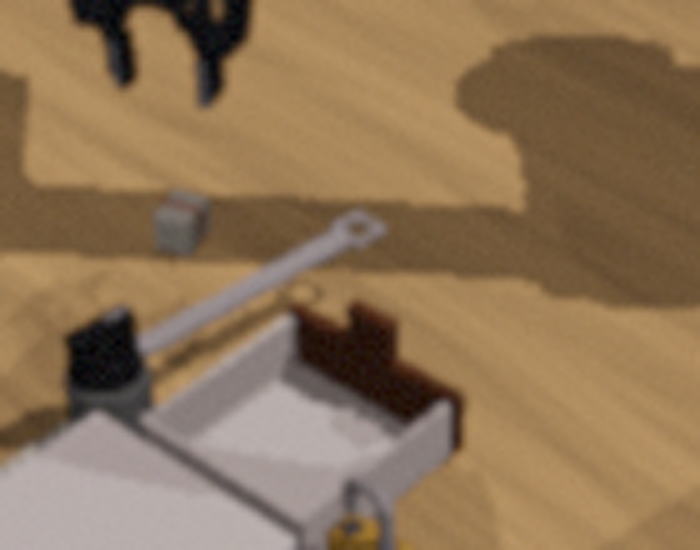

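View pics/t1.png

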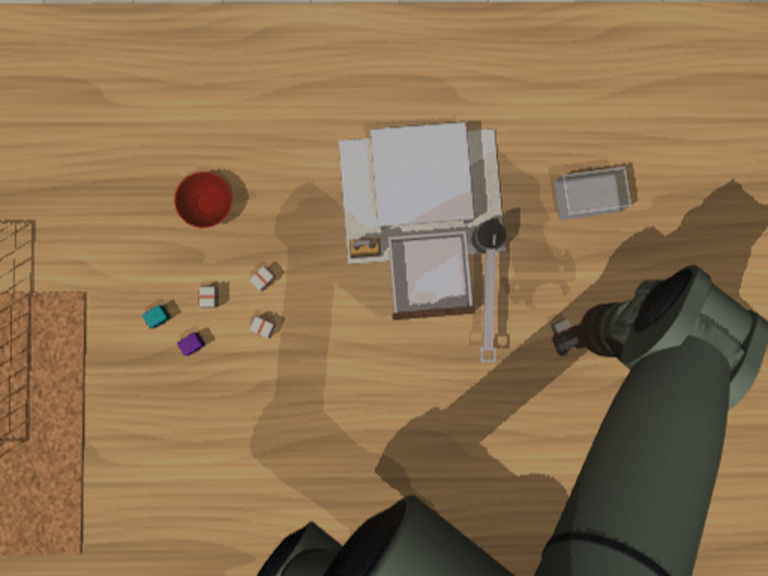

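The block is unmoved and the gripper is above it. There are four blocks in total. Descend, close and lift.

```bash
python3 -m handwheel '[[0.001,0.04,0,0,0,0],[0.002,0.08,0,0,0,0],[0.002,0.113,0,0,0,0],[0.002,0.113,0,0,0,0],[0.002,0.113,0,0,0,0]]' 
python3 -m handwheel '[[0,0,0,0,0,0],[0,0,0,0,0,0],[0,0,0,0,0,0],[0,0,0,0,0,0],[0,0,0,0,0,0],[0,0,0,0,0,0]]' 0.01
python3 -m handwheel '[[0,-0.03,0,0,0,0],[0,-0.07,0,0,0,0],[0,-0.11,0,0,0,0],[0,-0.15,0,0,0,0],[0,-0.15,0,0,0,0]]'
python3 - <<'E'
from fit import *
w=W(p,np.array([-86-26,-30,0])/1000); print(w)
plan(w[0],w[1],.15,4)
plan(w[0],w[1],.15,-176); snap('scene','s2',3,(140,60,300,230))
E
```

```text
t: 1.45
eef_pos: [0.4479, -0.2723, 0.0063]
tool_rot: [-1.365, 0.928, -0.92]
force: [-0.7, -0.5, 1.3]
gripper_width: 0.0561
t: 1.95
eef_pos: [0.4495, -0.2741, 0.0089]
tool_rot: [-1.366, 0.925, -0.924]
force: [-0.8, -1.1, 8.0]
gripper_width: 0.0266
t: 2.37
eef_pos: [0.4539, -0.2773, 0.1683]
tool_rot: [-1.368, 0.912, -0.937]
force: [1.4, -1.8, -0.7]
gripper_width: 0.0266
[ 0.52537257 -0.06856013  0.        ]
t 2.4 tcp [ 0.4539 -0.2773  0.1683] yaw -68.2 tilt 0.87 grip 0.0266 F [ 1.4 -1.8 -0.7]
shift [-0.1675  0.017   0.1439] turn [  0.16 -72.17   0.91] rows>= 10.1
t 2.4 tcp [ 0.4539 -0.2773  0.1683] yaw -68.2 tilt 0.87 grip 0.0266 F [ 1.4 -1.8 -0.7]
shift [-0.1675  0.017   0.1439] turn [ -1.   107.83   0.17] rows>= 15.1
```

View pics/s2.png

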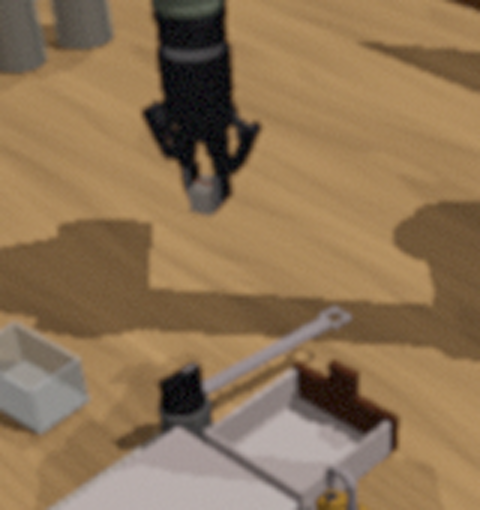

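```bash
python3 -m handwheel '[[-0.168,0.037,0.144,0.2,-72,0.9],[-0.168,0.037,0.144,0.2,-72,0.9],[-0.168,0.037,0.144,0.2,-72,0.9],[-0.168,0.037,0.144,0.2,-72,0.9],[-0.168,0.037,0.144,0.2,-72,0.9],[-0.168,0.037,0.144,0.2,-72,0.9],[-0.168,0.037,0.144,0.2,-72,0.9],[-0.168,0.037,0.144,0.2,-72,0.9],[-0.168,0.037,0.144,0.2,-72,0.9],[-0.168,0.037,0.144,0.2,-72,0.9]]'
python3 -m handwheel '[[0,0,0,0,-1,0],[0,0,0,0,-1,0],[0,0,0,0,-1,0]]'
python3 - <<'E'
from fit import *
w=W(p,np.array([-86-26,-30,0])/1000); 
plan(w[0],w[1],.022,4)
snap('scene','s3',3,(140,90,310,260))
E
```

```text
t: 3.25
eef_pos: [0.5238, -0.0667, 0.1265]
tool_rot: [-1.567, -0.05, 0.055]
force: [0.2, -0.3, -0.5]
gripper_width: 0.027
t: 3.5
eef_pos: [0.5235, -0.0667, 0.1263]
tool_rot: [-1.567, -0.062, 0.067]
force: [-0.1, -0.8, -1.0]
gripper_width: 0.0268
t 3.5 tcp [ 0.5235 -0.0667  0.1263] yaw 4.7 tilt 0.24 grip 0.0268 F [-0.1 -0.8 -1. ]
shift [ 0.002   0.1043 -0.0024] turn [-0.17  0.69 -0.17] rows>= 2.5
```

View pics/s3.png

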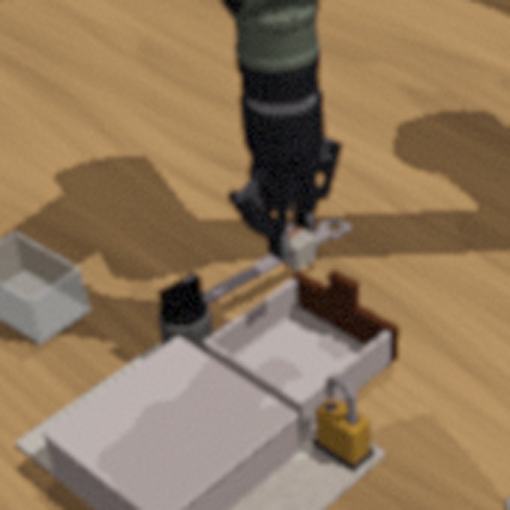

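Jaws along the tray's x could bring the knuckles close to the tab. I'll turn the jaws to chest y (yaw 94) and lower there.

```bash
python3 -m handwheel '[[0,0,0,0,-89.3,0],[0,0,0,0,-89.3,0],[0,0,0,0,-89.3,0],[0,0,0,0,-89.3,0],[0,0,0,0,-89.3,0],[0,0,0,0,-89.3,0],[0,0,0,0,-89.3,0],[0,0,0,0,-89.3,0],[0,0,0,0,-89.3,0],[0,0,0,0,-89.3,0]]'
python3 - <<'E'
from fit import *
w=W(p,np.array([-86-25,-25,0])/1000); print(w)
plan(w[0],w[1],.022,94)
E
```

```text
t: 4.38
eef_pos: [0.5235, -0.0668, 0.1263]
tool_rot: [-1.306, -1.035, 1.036]
force: [-0.6, -0.1, -1.3]
gripper_width: 0.0269
[ 0.52602041 -0.06350243  0.        ]
t 4.4 tcp [ 0.5235 -0.0668  0.1263] yaw 76.7 tilt 0.24 grip 0.0269 F [-0.6 -0.1 -1.3]
shift [ 0.0036  0.1043 -0.0021] turn [ -0.18 -17.3    0.15] rows>= 2.5
```

```bash
python3 -m handwheel '[[0.004,0.03,-0.002,0,-17.3,0],[0.004,0.04,-0.002,0,-17.3,0],[0.004,0.05,-0.002,0,-17.3,0],[0.004,0.05,-0.002,0,-17.3,0],[0.004,0.05,-0.002,0,-17.3,0]]'
python3 - <<'E'
from fit import *
w=W(p,np.array([-86-25,-25,0])/1000); print(w)
plan(w[0],w[1],.022,94)
E
```

```text
t: 4.8
eef_pos: [0.5258, -0.0632, 0.076]
tool_rot: [-1.171, -1.257, 1.258]
force: [-0.6, 0.7, 0.3]
gripper_width: 0.0265
[ 0.52602041 -0.06350243  0.        ]
t 4.8 tcp [ 0.5258 -0.0632  0.076 ] yaw 93.8 tilt 0.30 grip 0.0265 F [-0.6  0.7  0.3]
shift [-0.0005  0.054  -0.0004] turn [-0.22 -0.16  0.19] rows>= 1.3
```

```bash
python3 -m handwheel '[[0,0.025,0,0,0,0],[0,0.045,0,0,0,0],[0,0.053,0,0,0,0],[0,0.054,0,0,0,0],[0,0.054,0,0,0,0]]'
python3 -m handwheel '[[0,0,0,0,0,0],[0,0,0,0,0,0],[0,0,0,0,0,0],[0,0,0,0,0,0]]' 0.036
python3 -m handwheel '[[0,-0.03,0,0,0,0],[0,-0.06,0,0,0,0],[0,-0.1,0,0,0,0],[0,-0.14,0,0,0,0],[0,-0.14,0,0,0,0]]'
python3 - <<'E'
from fit import *
snap('scene','s4',5,(180,150,310,260)); im=snap('top','t4',5,(90,160,240,250))
plan(.4623,.2528,.16,159.4);plan(.4623,.2528,.16,69.4)
E
```

```text
t: 5.22
eef_pos: [0.5258, -0.0631, 0.0225]
tool_rot: [-1.172, -1.256, 1.257]
force: [0.8, -0.3, -0.4]
gripper_width: 0.0267
t: 5.55
eef_pos: [0.5264, -0.0633, 0.0233]
tool_rot: [-1.173, -1.257, 1.257]
force: [0.3, 0.2, 0.2]
gripper_width: 0.0359
t: 5.97
eef_pos: [0.5315, -0.0648, 0.1714]
tool_rot: [-1.185, -1.265, 1.254]
force: [1.9, -0.7, 0.2]
gripper_width: 0.036
t 6.1 tcp [ 0.5284 -0.0641  0.1657] yaw 93.8 tilt 0.15 grip 0.0361 F [ 0.1 -0.6 -0.3]
shift [0.3205 0.006  0.0451] turn [ 1.600e-01 -6.562e+01 -1.000e-02] rows>= 9.2
t 6.1 tcp [ 0.5284 -0.0641  0.1657] yaw 93.8 tilt 0.15 grip 0.0361 F [ 0.1 -0.6 -0.3]
shift [0.3205 0.006  0.0451] turn [ 0.11 24.38  0.1 ] rows>= 7.8
```

View pics/s4.png

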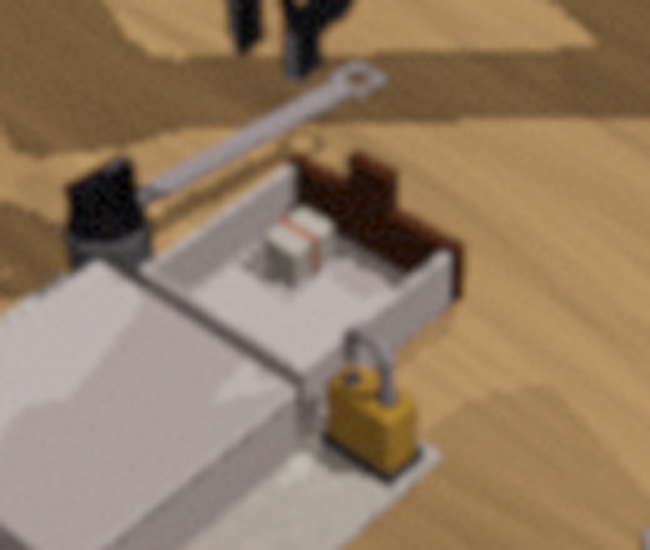

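View pics/t4.png

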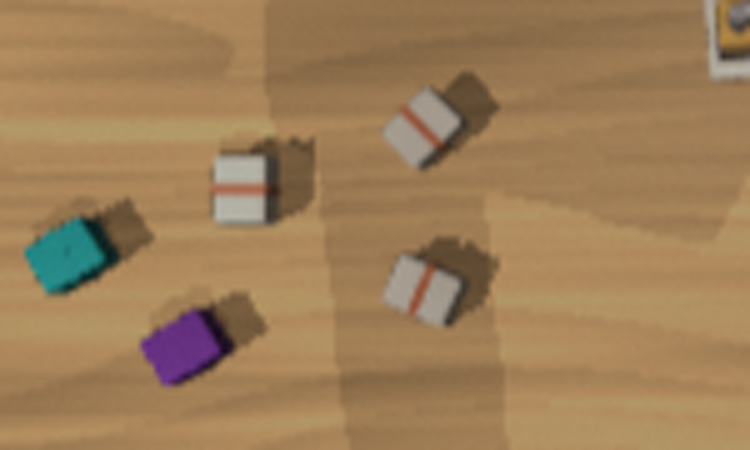

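Block 1 of 4 lies flat in the tray. The three white banded blocks are unmoved at crop (242,190), (422,127) and (424,290); purple and turquoise stay out. Next is the one at (424,290).

```bash
python3 -m handwheel '[[0.321,0,0.045,0,-65.6,0],[0.321,0,0.045,0,-65.6,0],[0.321,0,0.045,0,-65.6,0],[0.321,0,0.045,0,-65.6,0],[0.321,0,0.045,0,-65.6,0],[0.321,0,0.045,0,-65.6,0],[0.321,0,0.045,0,-65.6,0],[0.321,0,0.045,0,-65.6,0],[0.321,0,0.045,0,-65.6,0],[0.321,0,0.045,0,-65.6,0]]' 0.056
python3 -m handwheel '[[0,0.02,0,0,0,0],[0,0.05,0,0,0,0],[0,0.08,0,0,0,0],[0,0.08,0,0,0,0],[0,0.08,0,0,0,0]]'
python3 - <<'E'
from fit import *
snap('scene','s5',5,(290,190,410,300)); plan(.4623,.2528,.008,159.4)
E
```

```text
t: 6.9
eef_pos: [0.4604, 0.2547, 0.1643]
tool_rot: [-0.361, -2.029, 2.029]
force: [-0.3, -0.6, -0.2]
gripper_width: 0.0561
t: 7.32
eef_pos: [0.4583, 0.253, 0.0825]
tool_rot: [-0.359, -2.022, 2.028]
force: [0.3, -0.6, 0.7]
gripper_width: 0.056
t 7.4 tcp [0.4599 0.2537 0.0841] yaw 159.6 tilt 0.16 grip 0.0564 F [-0.   0.5  0.1]
shift [-0.0027  0.0761 -0.0001] turn [-0.09  0.22  0.13] rows>= 1.8
```

View pics/s5.png

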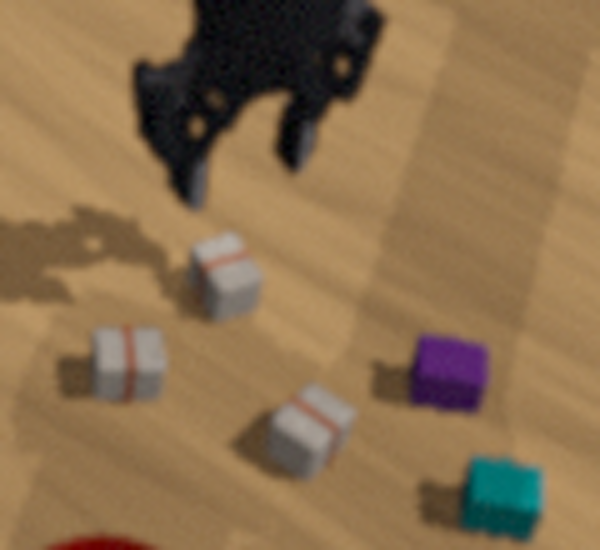

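Blocks are unmoved and the gripper is over the nearest one. Grasp it.

```bash
python3 -m handwheel '[[-0.002,0.03,0,0,0,0],[-0.003,0.06,0,0,0,0],[-0.003,0.075,0,0,0,0],[-0.003,0.076,0,0,0,0],[-0.003,0.076,0,0,0,0]]' 
python3 -m handwheel '[[0,0,0,0,0,0],[0,0,0,0,0,0],[0,0,0,0,0,0],[0,0,0,0,0,0],[0,0,0,0,0,0],[0,0,0,0,0,0]]' 0.01
python3 -m handwheel '[[0,-0.03,0,0,0,0],[0,-0.07,0,0,0,0],[0,-0.11,0,0,0,0],[0,-0.14,0,0,0,0],[0,-0.14,0,0,0,0]]'
python3 - <<'E'
from fit import *
w=W(p,np.array([-86-25,25,0])/1000); print(w)
plan(w[0],w[1],.15,94)
E
```

```text
t: 7.78
eef_pos: [0.4632, 0.2526, 0.009]
tool_rot: [-0.363, -2.025, 2.027]
force: [0.7, 0.1, 0.5]
gripper_width: 0.0558
t: 8.28
eef_pos: [0.4652, 0.2532, 0.0113]
tool_rot: [-0.367, -2.029, 2.027]
force: [-0.1, -0.0, 6.0]
gripper_width: 0.0267
t: 8.7
eef_pos: [0.4694, 0.2549, 0.1592]
tool_rot: [-0.38, -2.04, 2.024]
force: [0.1, 0.2, -0.5]
gripper_width: 0.0265
[ 0.52252327 -0.01362488  0.        ]
t 8.7 tcp [0.4694 0.2549 0.1592] yaw 159.6 tilt 0.87 grip 0.0265 F [ 0.1  0.2 -0.5]
shift [-0.1435  0.0085  0.2332] turn [ 0.88 65.56 -0.25] rows>= 9.2
```

```bash
python3 -m handwheel '[[-0.144,0,0.233,0.9,65.6,0],[-0.144,0,0.233,0.9,65.6,0],[-0.144,0,0.233,0.9,65.6,0],[-0.144,0,0.233,0.9,65.6,0],[-0.144,0,0.233,0.9,65.6,0],[-0.144,0,0.233,0.9,65.6,0],[-0.144,0,0.233,0.9,65.6,0],[-0.144,0,0.233,0.9,65.6,0],[-0.144,0,0.233,0.9,65.6,0],[-0.144,0,0.233,0.9,65.6,0]]'
python3 -m handwheel '[[0,0.02,0,0,0,0],[0,0.05,0,0,0,0],[0,0.08,0,0,0,0],[0,0.08,0,0,0,0],[0,0.08,0,0,0,0]]'
python3 - <<'E'
from fit import *
w=W(p,np.array([-86-25,25,0])/1000); print(w)
plan(w[0],w[1],.024,94);snap('scene','s6',5,(180,150,310,260))
E
```

```text
t: 9.53
eef_pos: [0.5231, -0.0145, 0.1591]
tool_rot: [-1.183, -1.257, 1.258]
force: [0.4, 0.8, -0.2]
gripper_width: 0.0268
t: 9.95
eef_pos: [0.5219, -0.0142, 0.0785]
tool_rot: [-1.179, -1.256, 1.261]
force: [0.7, -0.5, 0.3]
gripper_width: 0.027
[ 0.52252327 -0.01362488  0.        ]
t 9.9 tcp [ 0.5219 -0.0142  0.0785] yaw 93.8 tilt 0.17 grip 0.0270 F [ 0.7 -0.5  0.3]
shift [ 0.0007  0.0545 -0.0007] turn [-0.03 -0.18 -0.17] rows>= 1.3
```

View pics/s6.png

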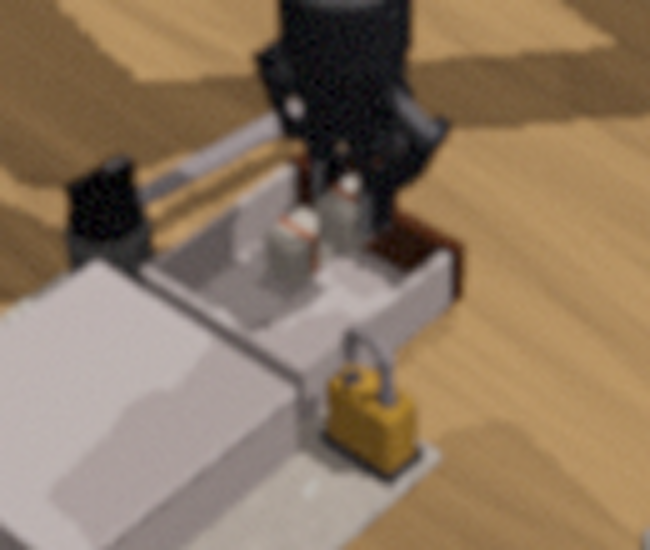

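```bash
python3 -m handwheel '[[0.001,0.025,-0.001,0,0,0],[0.001,0.045,-0.001,0,0,0],[0.001,0.053,-0.001,0,0,0],[0.001,0.054,-0.001,0,0,0],[0.001,0.054,-0.001,0,0,0]]'
python3 -m handwheel '[[0,0,0,0,0,0],[0,0,0,0,0,0],[0,0,0,0,0,0],[0,0,0,0,0,0]]' 0.035
python3 -m handwheel '[[0,-0.03,0,0,0,0],[0,-0.06,0,0,0,0],[0,-0.1,0,0,0,0],[0,-0.14,0,0,0,0],[0,-0.14,0,0,0,0]]'
python3 - <<'E'
from fit import *
snap('scene','s7',5,(180,150,310,260)); im=snap('top','t7',5,(90,160,240,250))
plan(.5464,.2538,.16,42.4)
E
```

```text
t: 10.42
eef_pos: [0.5253, -0.0136, 0.027]
tool_rot: [-1.183, -1.259, 1.259]
force: [-0.6, -0.1, 0.2]
gripper_width: 0.0266
t: 10.75
eef_pos: [0.5259, -0.0138, 0.0278]
tool_rot: [-1.184, -1.26, 1.259]
force: [0.1, -0.2, -0.9]
gripper_width: 0.0347
t: 11.17
eef_pos: [0.5298, -0.0139, 0.1758]
tool_rot: [-1.195, -1.268, 1.255]
force: [1.0, 0.0, 0.0]
gripper_width: 0.0352
t 11.3 tcp [ 0.5267 -0.0134  0.1701] yaw 93.8 tilt 0.65 grip 0.0348 F [-1.1  0.9 -0.6]
shift [ 0.2654  0.009  -0.0374] turn [ 6.700e-01  5.144e+01 -4.000e-02] rows>= 7.2
```

View pics/s7.png

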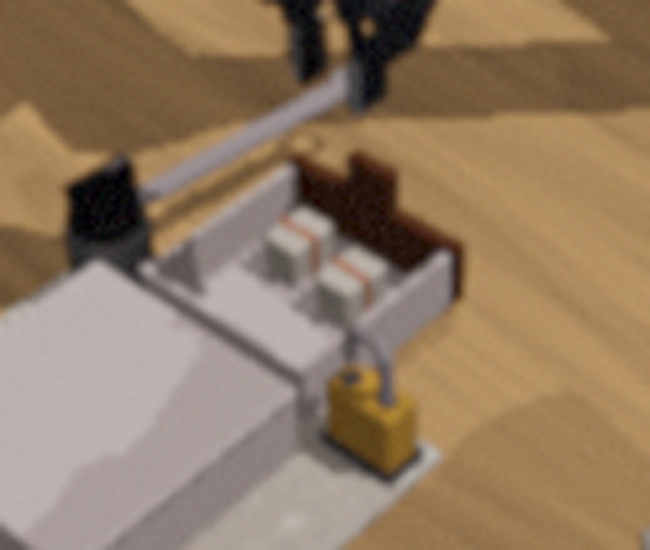

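View pics/t7.png

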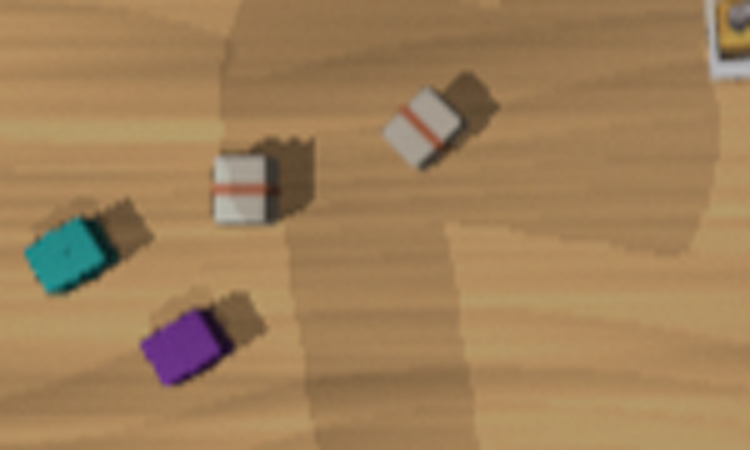

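Two blocks lie flat in the tray. Next is the one at crop (422,127).

```bash
python3 -m handwheel '[[0.265,0.005,-0.037,0,51.4,0],[0.265,0.005,-0.037,0,51.4,0],[0.265,0.005,-0.037,0,51.4,0],[0.265,0.005,-0.037,0,51.4,0],[0.265,0.005,-0.037,0,51.4,0],[0.265,0.005,-0.037,0,51.4,0],[0.265,0.005,-0.037,0,51.4,0],[0.265,0.005,-0.037,0,51.4,0],[0.265,0.005,-0.037,0,51.4,0],[0.265,0.005,-0.037,0,51.4,0]]' 0.056
python3 -m handwheel '[[0,0.02,0,0,0,0],[0,0.05,0,0,0,0],[0,0.08,0,0,0,0],[0,0.08,0,0,0,0],[0,0.08,0,0,0,0]]'
python3 - <<'E'
from fit import *
snap('scene','s8',5,(290,190,410,300)); plan(.5464,.2538,.007,42.4)
E
```

```text
t: 12.1
eef_pos: [0.5446, 0.2532, 0.1622]
tool_rot: [-1.5, -0.586, 0.579]
force: [-0.1, 0.5, -0.0]
gripper_width: 0.056
t: 12.52
eef_pos: [0.5434, 0.2507, 0.0806]
tool_rot: [-1.5, -0.581, 0.583]
force: [0.5, 0.2, 0.6]
gripper_width: 0.056
t 12.6 tcp [0.5451 0.2514 0.0825] yaw 42.6 tilt 0.52 grip 0.0560 F [-0.2 -0.6  1.4]
shift [0.0026 0.0755 0.0015] turn [ 0.52  0.18 -0.02] rows>= 1.8
```

View pics/s8.png

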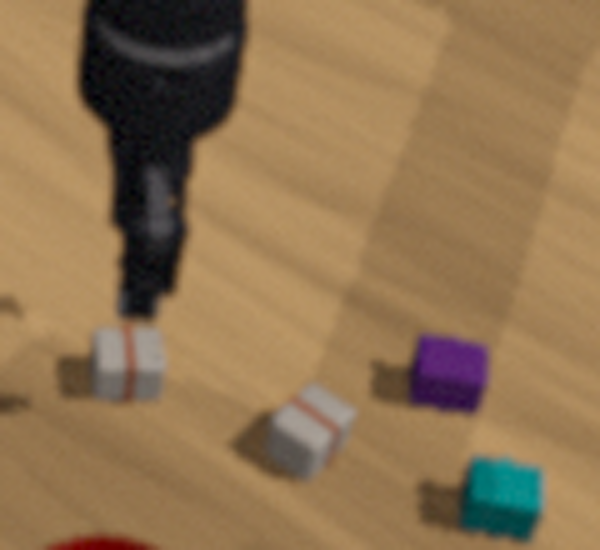

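```bash
python3 -m handwheel '[[0.002,0.03,0.001,0.5,0,0],[0.003,0.06,0.001,0.5,0,0],[0.003,0.075,0.001,0.5,0,0],[0.003,0.075,0.001,0.5,0,0],[0.003,0.075,0.001,0.5,0,0]]' 
python3 -m handwheel '[[0,0,0,0,0,0],[0,0,0,0,0,0],[0,0,0,0,0,0],[0,0,0,0,0,0],[0,0,0,0,0,0],[0,0,0,0,0,0]]' 0.01
python3 -m handwheel '[[0,-0.03,0,0,0,0],[0,-0.07,0,0,0,0],[0,-0.11,0,0,0,0],[0,-0.14,0,0,0,0],[0,-0.14,0,0,0,0]]'
python3 - <<'E'
from fit import *
w=W(p,np.array([-86+22,25,0])/1000); print(w)
plan(w[0],w[1],.15,94)
E
```

```text
t: 12.98
eef_pos: [0.5479, 0.2536, 0.0088]
tool_rot: [-1.492, -0.582, 0.581]
force: [0.0, 0.7, -0.2]
gripper_width: 0.0559
t: 13.48
eef_pos: [0.5501, 0.2542, 0.0115]
tool_rot: [-1.493, -0.586, 0.577]
force: [0.1, -0.6, 7.7]
gripper_width: 0.0266
t: 13.9
eef_pos: [0.5538, 0.2556, 0.1602]
tool_rot: [-1.493, -0.597, 0.566]
force: [1.2, 0.2, -0.4]
gripper_width: 0.0267
[ 0.56940816 -0.01033757  0.        ]
t 13.9 tcp [0.5538 0.2556 0.1602] yaw 42.6 tilt 1.10 grip 0.0267 F [ 1.2  0.2 -0.4]
shift [-0.1688  0.0091 -0.2062] turn [  0.9  -51.4    0.69] rows>= 7.2
```

```bash
python3 -m handwheel '[[-0.169,0,-0.206,0.9,-51.4,0.7],[-0.169,0,-0.206,0.9,-51.4,0.7],[-0.169,0,-0.206,0.9,-51.4,0.7],[-0.169,0,-0.206,0.9,-51.4,0.7],[-0.169,0,-0.206,0.9,-51.4,0.7],[-0.169,0,-0.206,0.9,-51.4,0.7],[-0.169,0,-0.206,0.9,-51.4,0.7],[-0.169,0,-0.206,0.9,-51.4,0.7],[-0.169,0,-0.206,0.9,-51.4,0.7],[-0.169,0,-0.206,0.9,-51.4,0.7]]'
python3 -m handwheel '[[0,0.02,0,0,0,0],[0,0.05,0,0,0,0],[0,0.07,0,0,0,0],[0,0.07,0,0,0,0],[0,0.07,0,0,0,0]]'
python3 - <<'E'
from fit import *
w=W(p,np.array([-86+22,25,0])/1000)
plan(w[0],w[1],.025,94);snap('scene','s9',5,(180,150,310,260))
E
```

```text
t: 14.73
eef_pos: [0.5689, -0.0105, 0.1594]
tool_rot: [-1.177, -1.259, 1.258]
force: [0.1, 0.0, -1.1]
gripper_width: 0.0269
t: 15.15
eef_pos: [0.5678, -0.0091, 0.0889]
tool_rot: [-1.174, -1.258, 1.26]
force: [0.5, -0.9, 0.1]
gripper_width: 0.027
t 15.2 tcp [ 0.5678 -0.0091  0.0889] yaw 93.9 tilt 0.13 grip 0.0270 F [ 0.5 -0.9  0.1]
shift [-0.0014  0.0638 -0.0016] turn [-0.12 -0.1   0.05] rows>= 1.5
```

View pics/s9.png

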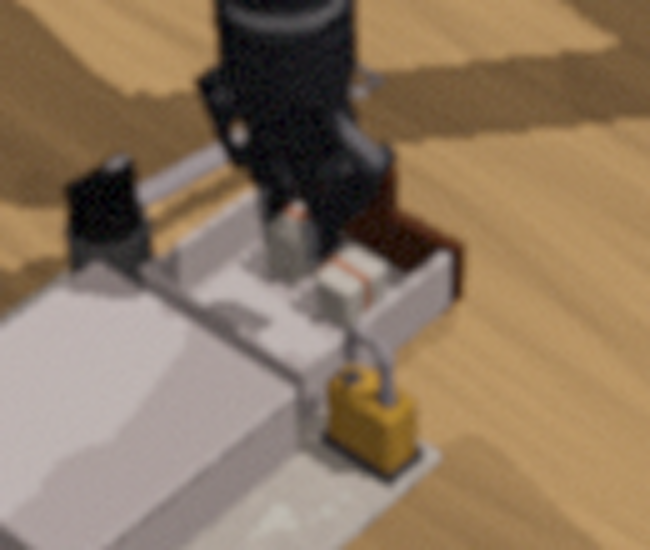

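```bash
python3 - <<'E'
from fit import *
for X in [(.568,-.0095,.095),(.526,-.0635,.042),(.565,-.0095,.11)]:
    u,v=proj('scene',X); print(round((u-180)*5),round((v-150)*5))
E
python3 -m handwheel '[[-0.001,0.025,-0.001,0,0,0],[-0.001,0.045,-0.001,0,0,0],[-0.001,0.061,-0.001,0,0,0],[-0.001,0.062,-0.001,0,0,0],[-0.001,0.062,-0.001,0,0,0]]'
python3 -m handwheel '[[0,0,0,0,0,0],[0,0,0,0,0,0],[0,0,0,0,0,0],[0,0,0,0,0,0]]' 0.035
python3 -m handwheel '[[0,-0.03,0,0,0,0],[0,-0.06,0,0,0,0],[0,-0.1,0,0,0,0],[0,-0.14,0,0,0,0],[0,-0.14,0,0,0,0]]'
python3 - <<'E'
from fit import *
snap('scene','s10',5,(180,150,310,260)); im=snap('top','t10',5,(90,150,240,250))
plan(.515,.3474,.16,89.4)
E
```

```text
301 236
296 227
303 214
t: 15.62
eef_pos: [0.5706, -0.0101, 0.0289]
tool_rot: [-1.177, -1.26, 1.259]
force: [0.4, 0.2, 1.0]
gripper_width: 0.0268
t: 15.95
eef_pos: [0.5715, -0.0102, 0.0301]
tool_rot: [-1.178, -1.262, 1.258]
force: [-0.5, -0.1, 0.2]
gripper_width: 0.0354
t: 16.37
eef_pos: [0.576, -0.0108, 0.1788]
tool_rot: [-1.19, -1.27, 1.254]
force: [1.8, 0.1, 0.2]
gripper_width: 0.0349
t 16.5 tcp [ 0.5729 -0.0105  0.1728] yaw 93.9 tilt 0.49 grip 0.0349 F [-0.3 -0.6 -0.4]
shift [0.361  0.012  0.0335] turn [ 0.49  4.51 -0.06] rows>= 8.7
```

View pics/s10.png

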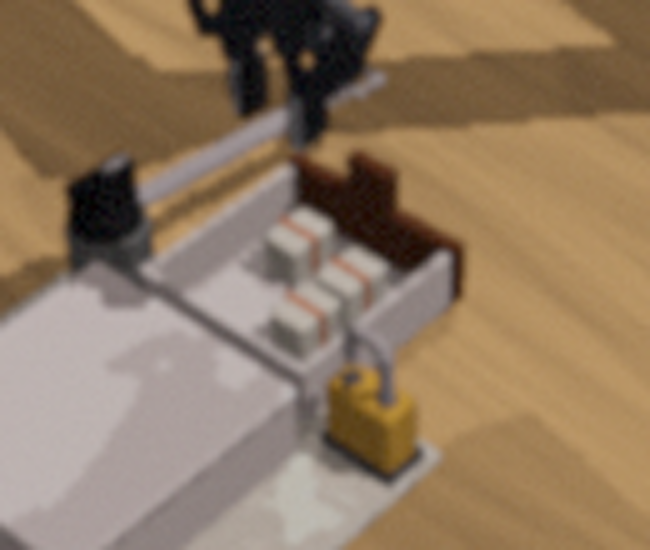

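View pics/t10.png

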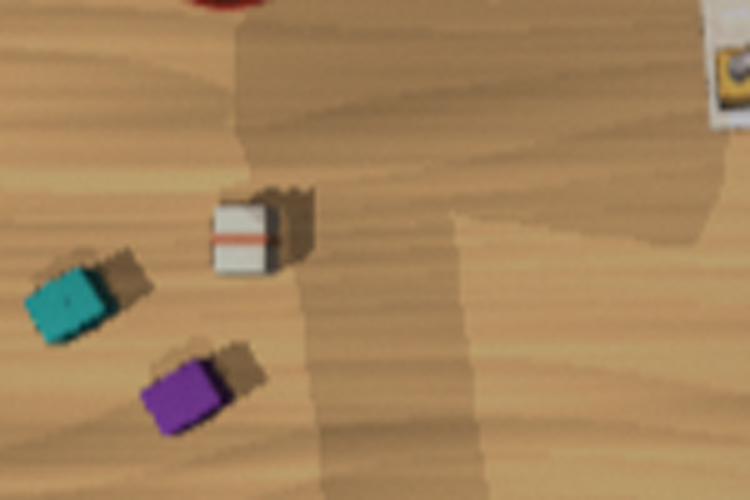

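Three blocks lie flat in the tray. The last block at crop (242,240) is unmoved.

```bash
python3 -m handwheel '[[0.361,0,0.033,0.5,4.5,0],[0.361,0,0.033,0.5,4.5,0],[0.361,0,0.033,0.5,4.5,0],[0.361,0,0.033,0.5,4.5,0],[0.361,0,0.033,0.5,4.5,0],[0.361,0,0.033,0.5,4.5,0],[0.361,0,0.033,0.5,4.5,0],[0.361,0,0.033,0.5,4.5,0],[0.361,0,0.033,0.5,4.5,0],[0.361,0,0.033,0.5,4.5,0]]' 0.056
python3 -m handwheel '[[0,0.02,0,0,0,0],[0,0.05,0,0,0,0],[0,0.08,0,0,0,0],[0,0.08,0,0,0,0],[0,0.08,0,0,0,0]]'
python3 - <<'E'
from fit import *
snap('scene','s11',5,(290,190,410,300)); plan(.515,.3474,.007,89.4)
E
```

```text
t: 17.3
eef_pos: [0.5129, 0.3524, 0.1702]
tool_rot: [-1.209, -1.205, 1.208]
force: [-0.1, -1.0, -1.3]
gripper_width: 0.056
t: 17.72
eef_pos: [0.5106, 0.3507, 0.0878]
tool_rot: [-1.207, -1.199, 1.212]
force: [0.2, 0.2, 0.3]
gripper_width: 0.056
t 17.8 tcp [0.5123 0.3516 0.0899] yaw 89.8 tilt 0.26 grip 0.0557 F [ 0.3  0.  -0.1]
shift [-0.0041  0.0829 -0.0031] turn [-0.25  0.35 -0.06] rows>= 2.0
```

View pics/s11.png

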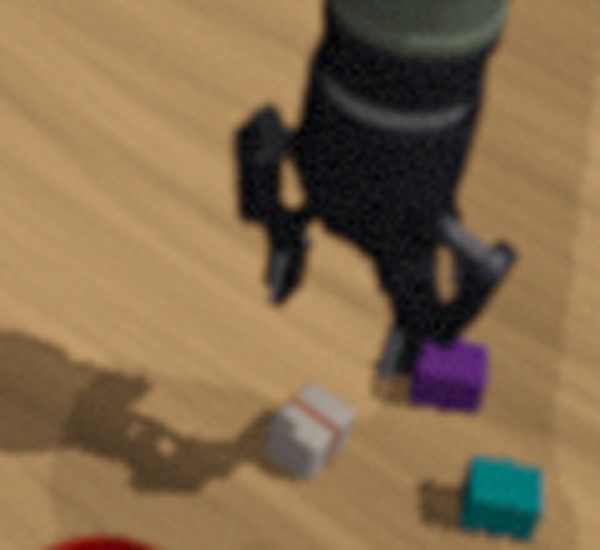

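```bash
python3 -m handwheel '[[-0.003,0.03,-0.002,0,0,0],[-0.005,0.06,-0.002,0,0,0],[-0.005,0.082,-0.002,0,0,0],[-0.005,0.082,-0.002,0,0,0],[-0.005,0.082,-0.002,0,0,0]]' 
python3 -m handwheel '[[0,0,0,0,0,0],[0,0,0,0,0,0],[0,0,0,0,0,0],[0,0,0,0,0,0],[0,0,0,0,0,0],[0,0,0,0,0,0]]' 0.01
python3 -m handwheel '[[0,-0.03,0,0,0,0],[0,-0.07,0,0,0,0],[0,-0.11,0,0,0,0],[0,-0.14,0,0,0,0],[0,-0.14,0,0,0,0]]'
python3 - <<'E'
from fit import *
w=W(p,np.array([-86+22,-25,0])/1000); print(w)
plan(w[0],w[1],.15,94)
E
```

```text
t: 18.18
eef_pos: [0.5143, 0.3464, 0.0088]
tool_rot: [-1.209, -1.202, 1.209]
force: [0.6, 0.6, 1.4]
gripper_width: 0.0558
t: 18.68
eef_pos: [0.5166, 0.3475, 0.0118]
tool_rot: [-1.211, -1.207, 1.205]
force: [-0.9, 0.7, 7.4]
gripper_width: 0.0266
t: 19.1
eef_pos: [0.5208, 0.3497, 0.1608]
tool_rot: [-1.215, -1.219, 1.194]
force: [0.4, 1.3, -0.9]
gripper_width: 0.0266
[ 0.57290531 -0.06021512  0.        ]
t 19.1 tcp [0.5208 0.3497 0.1608] yaw 89.7 tilt 0.84 grip 0.0266 F [ 0.4  1.3 -0.9]
shift [-0.4098  0.0083 -0.0538] turn [ 0.74 -4.26  0.41] rows>= 9.9
```

```bash
python3 -m handwheel '[[-0.41,0,-0.054,0.7,-4.3,0.4],[-0.41,0,-0.054,0.7,-4.3,0.4],[-0.41,0,-0.054,0.7,-4.3,0.4],[-0.41,0,-0.054,0.7,-4.3,0.4],[-0.41,0,-0.054,0.7,-4.3,0.4],[-0.41,0,-0.054,0.7,-4.3,0.4],[-0.41,0,-0.054,0.7,-4.3,0.4],[-0.41,0,-0.054,0.7,-4.3,0.4],[-0.41,0,-0.054,0.7,-4.3,0.4],[-0.41,0,-0.054,0.7,-4.3,0.4]]'
python3 -m handwheel '[[0,0.02,0,0,0,0],[0,0.05,0,0,0,0],[0,0.07,0,0,0,0],[0,0.07,0,0,0,0],[0,0.07,0,0,0,0]]'
python3 - <<'E'
from fit import *
w=W(p,np.array([-86+22,-25,0])/1000)
plan(w[0],w[1],.0245,94);snap('scene','s12',5,(180,150,310,260))
E
```

```text
t: 19.93
eef_pos: [0.5733, -0.0631, 0.1592]
tool_rot: [-1.177, -1.262, 1.26]
force: [0.6, -0.5, -1.3]
gripper_width: 0.0266
t: 20.35
eef_pos: [0.5726, -0.063, 0.0889]
tool_rot: [-1.176, -1.26, 1.26]
force: [-0.0, 0.2, -0.1]
gripper_width: 0.0266
t 20.4 tcp [ 0.5726 -0.063   0.0889] yaw 94.0 tilt 0.01 grip 0.0266 F [-0.   0.2 -0.1]
shift [ 0.0028  0.0644 -0.0005] turn [ 0.01 -0.01 -0.  ] rows>= 1.5
```

View pics/s12.png

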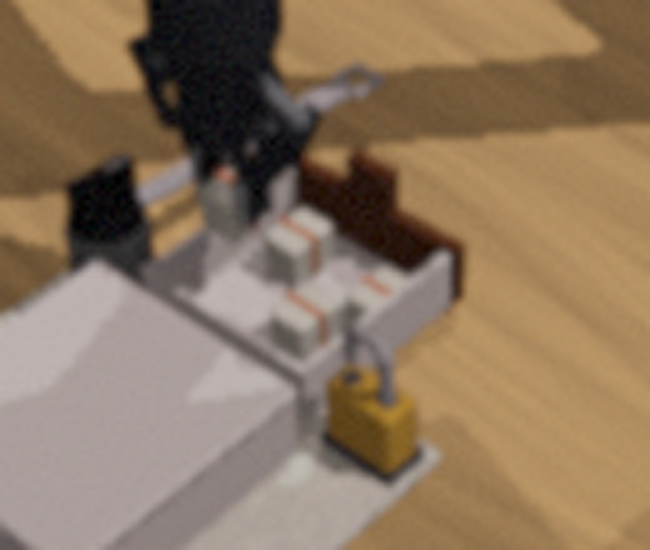

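The front-left block has been knocked toward the left wall, at crop (375,290), and I'll inspect it. First I'll lower the held block.

```bash
python3 -m handwheel '[[0.003,0.025,0,0,0,0],[0.003,0.045,0,0,0,0],[0.003,0.061,0,0,0,0],[0.003,0.063,0,0,0,0],[0.003,0.063,0,0,0,0]]'
python3 -m handwheel '[[0,0,0,0,0,0],[0,0,0,0,0,0],[0,0,0,0,0,0],[0,0,0,0,0,0]]' 0.035
python3 -m handwheel '[[0,-0.03,0,0,0,0],[0,-0.06,0,0,0,0],[0,-0.1,0,0,0,0],[0,-0.14,0,0,0,0],[0,-0.14,0,0,0,0],[0,-0.14,0,0,0,0]]'
python3 - <<'E'
from fit import *
snap('scene','s13',6,(200,155,300,255)); im=snap('top','t13',6,(225,140,345,240))
plan(.515,.3474,.16,94)
E
```

```text
t: 20.82
eef_pos: [0.5743, -0.0599, 0.0279]
tool_rot: [-1.178, -1.263, 1.26]
force: [0.4, 0.1, -0.0]
gripper_width: 0.0269
t: 21.15
eef_pos: [0.5752, -0.0601, 0.0291]
tool_rot: [-1.18, -1.264, 1.26]
force: [-0.2, 0.1, -0.1]
gripper_width: 0.0351
t: 21.65
eef_pos: [0.5768, -0.0605, 0.1727]
tool_rot: [-1.186, -1.269, 1.258]
force: [0.2, -0.5, -0.4]
gripper_width: 0.0354
t 21.8 tcp [ 0.5741 -0.0599  0.169 ] yaw 94.0 tilt 0.31 grip 0.0351 F [-0.3 -0.8 -0.1]
shift [0.4105 0.0082 0.0303] turn [ 0.3   0.04 -0.1 ] rows>= 9.9
```

View pics/s13.png

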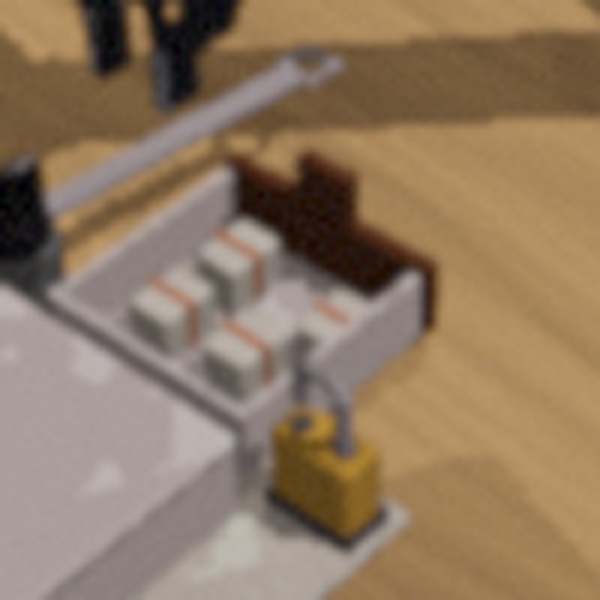

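View pics/t13.png

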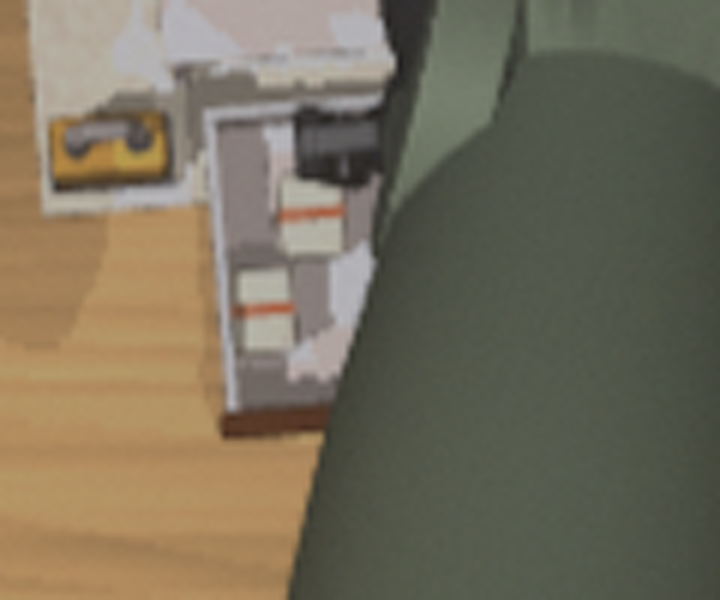

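Run:
```python
from fit import *
for q in up([(238,268),(293,268),(293,350),(236,350),(283,180),(343,180),(343,252)],6,225,140): print('blk z42',C(ray('top',*q,.042)))
w=W(p,np.array([-205,0,0])/1000); print(w); plan(w[0],w[1],.13,94)
```

```text
blk z42 [-86.4  57. ]
blk z42 [-88.3  33.4]
blk z42 [-123.5   36.4]
blk z42 [-121.5   60.7]
blk z42 [-50.2  34.6]
blk z42 [-52.2   8.8]
blk z42 [-83.2  11.4]
[ 0.43050204 -0.04513828  0.        ]
t 21.8 tcp [ 0.5741 -0.0599  0.169 ] yaw 94.0 tilt 0.31 grip 0.0351 F [-0.3 -0.8 -0.1]
shift [0.0249 0.0382 0.1424] turn [ 0.3   0.04 -0.1 ] rows>= 3.6
```

```bash
python3 -m handwheel '[[0.025,0.03,0.142,0,0,0],[0.025,0.03,0.142,0,0,0],[0.025,0.03,0.142,0,0,0],[0.025,0.038,0.142,0,0,0],[0.025,0.038,0.142,0,0,0],[0.025,0.038,0.142,0,0,0]]' 0.0
python3 - <<'E'
from fit import *
snap('scene','s14',6,(200,155,300,255)); im=snap('top','t14',6,(225,140,345,240))
w=W(p,np.array([-190,0,0])/1000); print(w); plan(w[0],w[1],.045,94)
E
```

```text
t: 22.25
eef_pos: [0.4281, -0.0443, 0.1286]
tool_rot: [-1.176, -1.261, 1.26]
force: [1.3, -0.5, 0.6]
gripper_width: 0.0
[ 0.44546531 -0.04408914  0.        ]
t 22.4 tcp [ 0.4318 -0.0453  0.1301] yaw 94.0 tilt 0.34 grip -0.0002 F [ 0.5 -0.5 -0.5]
shift [ 0.0004  0.0852 -0.0132] turn [ 0.33  0.04 -0.1 ] rows>= 2.1
```

View pics/s14.png

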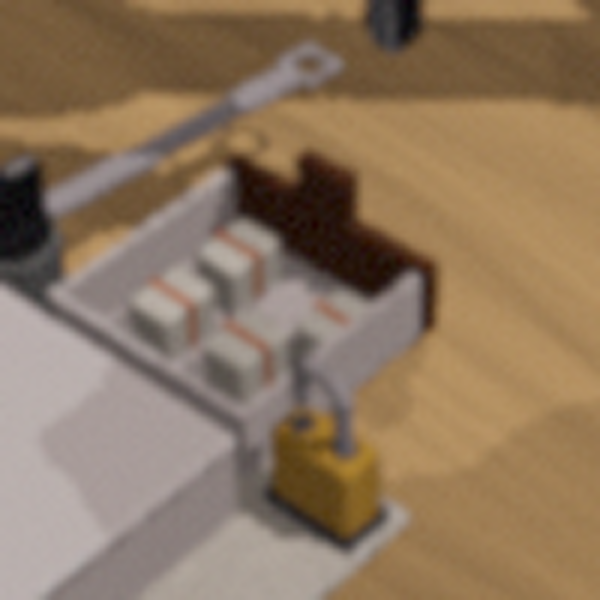

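View pics/t14.png

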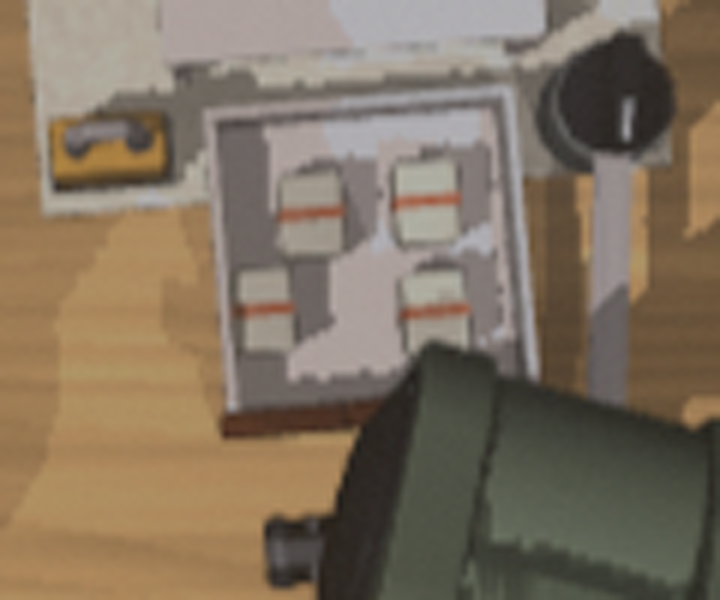

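```bash
python3 -m handwheel '[[0,0.03,0,0.3,0,0],[0,0.06,0,0.3,0,0],[0,0.085,0,0.3,0,0],[0,0.085,-0.01,0.3,0,0],[0,0.085,-0.02,0.3,0,0],[0,0.085,-0.03,0.3,0,0],[0,0.085,-0.035,0.3,0,0],[0,0.085,-0.04,0.3,0,0],[0,0.085,-0.045,0.3,0,0]]'
python3 -m handwheel '[[0,0,-0.01,0,0,0],[0,0,-0.02,0,0,0],[0,0,-0.03,0,0,0],[0,0,-0.04,0,0,0],[0,0,-0.05,0,0,0],[0,0,-0.06,0,0,0],[0,0,-0.07,0,0,0],[0,0,-0.08,0,0,0],[0,0,-0.085,0,0,0],[0,0,-0.085,0,0,0]]'
python3 - <<'E'
from fit import *
snap('scene','s15',5,(180,150,310,260)); 
w=W(p,np.array([-23,0,0])/1000); print(w); plan(w[0],w[1],.045,94)
E
```

```text
t: 23.1
eef_pos: [0.4785, -0.0425, 0.0463]
tool_rot: [-1.178, -1.261, 1.262]
force: [-2.3, -1.8, 1.1]
gripper_width: -0.0
t: 23.93
eef_pos: [0.5651, -0.0365, 0.0471]
tool_rot: [-1.18, -1.263, 1.262]
force: [-0.1, -0.6, 0.9]
gripper_width: 0.0001
[ 0.61205633 -0.03240869  0.        ]
t 24.0 tcp [ 0.5643 -0.0365  0.047 ] yaw 94.1 tilt 0.26 grip -0.0001 F [-1.  -1.1  0.3]
shift [ 0.0007  0.0022 -0.0479] turn [ 0.2   0.06 -0.17] rows>= 1.1
```

View pics/s15.png

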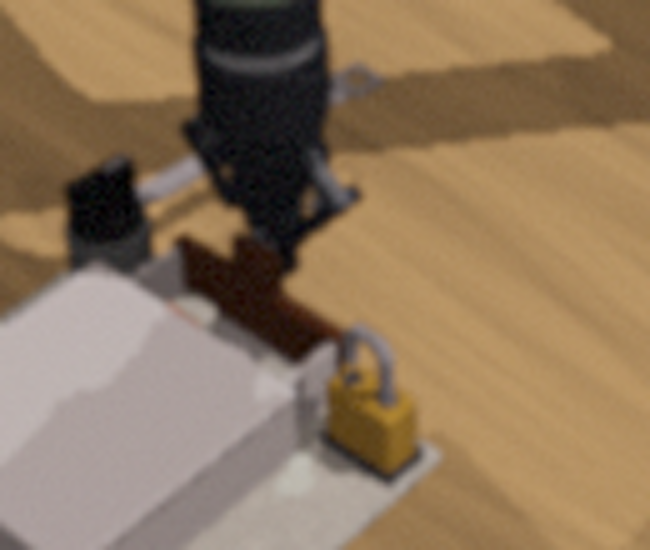

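The tray is sliding freely and the blocks pass under the roof. I'll push it the rest of the way, more slowly at the end.

```bash
python3 -m handwheel '[[0.001,0,-0.008,0,0,0],[0.001,0,-0.016,0,0,0],[0.001,0,-0.024,0,0,0],[0.001,0,-0.032,0,0,0],[0.001,0,-0.038,0,0,0],[0.001,0,-0.042,0,0,0],[0.001,0,-0.045,0,0,0],[0.001,0,-0.047,0,0,0],[0.001,0,-0.048,0,0,0]]'
python3 -m handwheel '[[0,0,-0.002,0,0,0],[0,0,-0.003,0,0,0],[0,0,-0.003,0,0,0]]'
python3 -m handwheel '[[0,0,-0.003,0,0,0],[0,0,-0.004,0,0,0],[0,0,-0.004,0,0,0]]'
python3 - <<'E'
from fit import *
snap('scene','s16',5,(180,150,310,260)); 
w=W(p,np.array([-23,0,0])/1000); print(w); plan(w[0],w[1],.045,94)
E
```

```text
t: 24.73
eef_pos: [0.6119, -0.0319, 0.0471]
tool_rot: [-1.179, -1.262, 1.262]
force: [-4.6, -0.0, 1.7]
gripper_width: -0.0004
t: 24.98
eef_pos: [0.6119, -0.032, 0.0471]
tool_rot: [-1.175, -1.257, 1.265]
force: [-9.4, -0.9, 6.4]
gripper_width: -0.0
t: 25.23
eef_pos: [0.6116, -0.032, 0.047]
tool_rot: [-1.17, -1.251, 1.269]
force: [-13.5, -1.1, 10.2]
gripper_width: -0.0002
[ 0.61205633 -0.03240869  0.        ]
t 25.3 tcp [ 0.6116 -0.032   0.047 ] yaw 94.0 tilt 0.64 grip -0.0002 F [-13.   -0.5   9.1]
shift [-0.0005  0.002  -0.0004] turn [-0.61  0.02 -0.22] rows>= 0.1
```

View pics/s16.png

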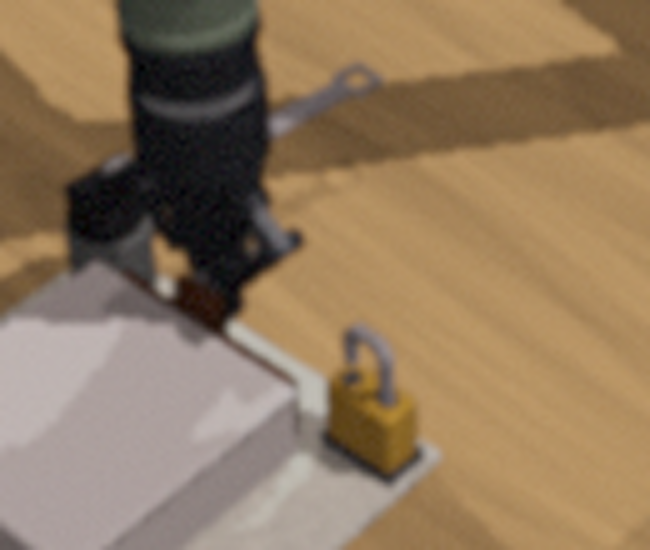

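Tray is home: it stops dead at x=0.612 with force building to 13 N. I'll retreat and go above the knob.

```bash
python3 -m handwheel '[[0,0,0.02,0,0,0],[0,0,0.04,0,0,0],[0,-0.03,0.04,0,0,0],[0,-0.06,0.04,0,0,0],[0,-0.1,0.04,0,0,0],[0,-0.1,0.04,0,0,0],[0,-0.1,0.04,0,0,0]]' 0.044
python3 - <<'E'
from fit import *
snap('scene','s17',6,(180,150,310,250)); snap('top','t17',6,(225,130,345,240))
plan(.6126,-.1406,.15,87)
E
```

```text
t: 25.87
eef_pos: [0.5757, -0.0349, 0.1508]
tool_rot: [-1.178, -1.256, 1.266]
force: [-1.2, 1.2, -0.2]
gripper_width: 0.044
t 26.0 tcp [ 0.5729 -0.0343  0.1475] yaw 94.0 tilt 0.60 grip 0.0440 F [-1.  -0.4 -0.4]
shift [-0.1088 -0.0024 -0.0321] turn [-0.54  7.02 -0.27] rows>= 2.7
```

View pics/s17.png

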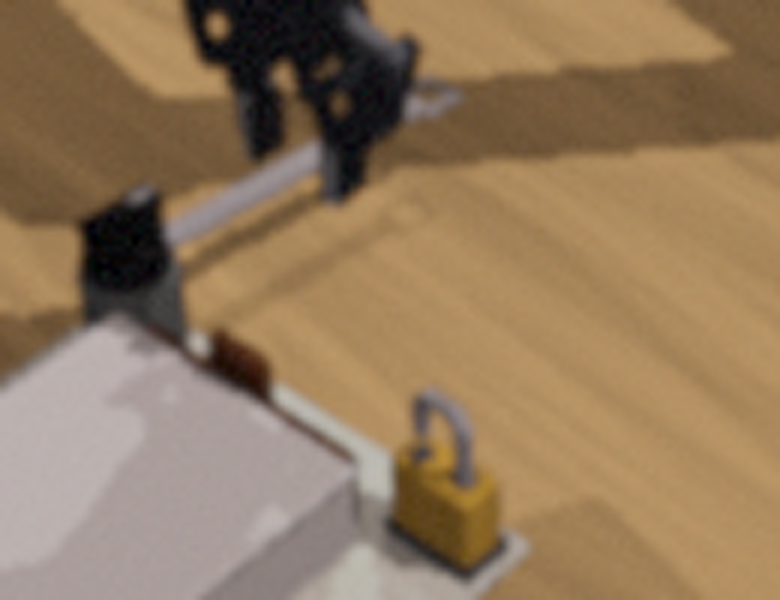

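View pics/t17.png

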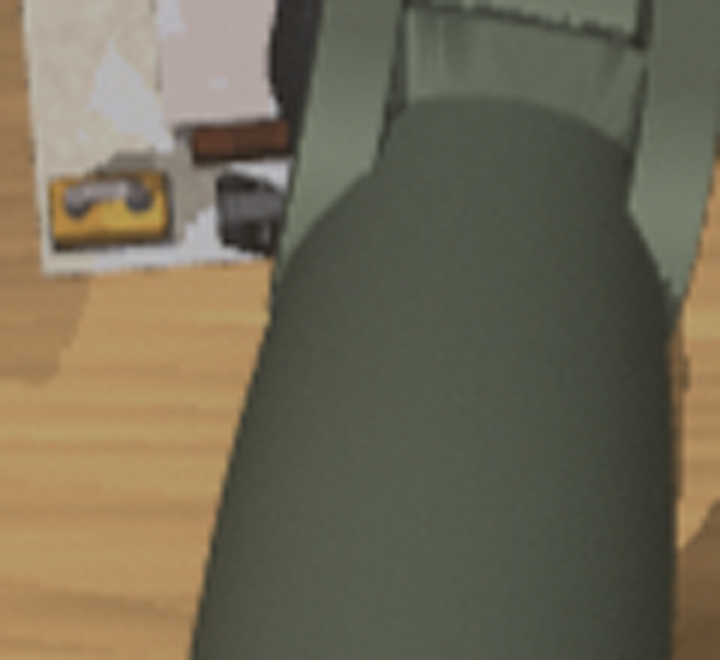

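```bash
python3 - <<'E'
from fit import *
q=up([(616,65)],6,225,145)[0]
for z in(.06,.065,.0965): print(z,C(ray('top',*q,z)))
for q in up([(613,130),(601,510),(627,88),(612,345)],6,225,145): print(C(ray('top',*q,.0625)),C(ray('top',*q,.0965)))
E
python3 -m handwheel '[[-0.109,0,-0.032,-0.5,7,-0.3],[-0.109,0,-0.032,-0.5,7,-0.3],[-0.109,0,-0.032,-0.5,7,-0.3],[-0.109,0,-0.032,-0.5,7,-0.3],[-0.109,0,-0.032,-0.5,7,-0.3],[-0.109,0,-0.032,-0.5,7,-0.3]]'
python3 - <<'E'
from fit import *
snap('scene','s18',5,(160,120,290,230))
plan(.6126,-.1406,.067,87)
E
```

```text
0.06 [ -27.2 -108.9]
0.065 [ -27.8 -108. ]
0.0965 [ -31.8 -102.8]
[ -55.  -104.7] [-58.5 -99.1]
[-214.5  -85.2] [-213.5  -80.2]
[ -37.6 -112.2] [ -41.7 -106.4]
[-145.8  -96.1] [-146.7  -90.7]
t: 26.47
eef_pos: [0.6113, -0.1403, 0.1459]
tool_rot: [-1.229, -1.169, 1.171]
force: [-0.7, 0.8, 0.1]
gripper_width: 0.0441
t 26.5 tcp [ 0.6113 -0.1398  0.1463] yaw 87.0 tilt 0.22 grip 0.0440 F [0.2 0.1 0.5]
shift [-0.0009  0.0793 -0.0016] turn [-0.19  0.05  0.1 ] rows>= 1.9
```

View pics/s18.png

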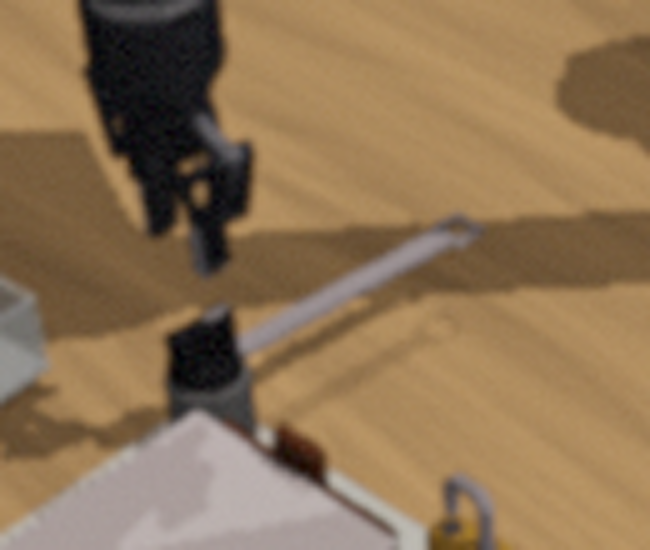

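```bash
python3 -m handwheel '[[-0.001,0.025,-0.001,0,0,0],[-0.001,0.05,-0.001,0,0,0],[-0.001,0.07,-0.001,0,0,0],[-0.001,0.078,-0.001,0,0,0],[-0.001,0.078,-0.001,0,0,0],[-0.001,0.078,-0.001,0,0,0]]'
python3 - <<'E'
from fit import *
plan(.6126,-.1406,.067,87)
E
```

```text
t: 27.02
eef_pos: [0.6118, -0.1395, 0.0684]
tool_rot: [-1.228, -1.17, 1.173]
force: [-1.6, -0.4, -0.2]
gripper_width: 0.0438
t 27.0 tcp [ 0.6118 -0.1395  0.0684] yaw 87.1 tilt 0.25 grip 0.0438 F [-1.6 -0.4 -0.2]
shift [-0.0011  0.0014 -0.0009] turn [-0.22  0.13  0.12] rows>= 0.0
```

```bash
python3 -m handwheel '[[-0.001,0,-0.001,0,0,0],[-0.001,0,-0.001,0,0,0],[-0.001,0,-0.001,0,0,0],[-0.001,0,-0.001,0,0,0],[-0.001,0,-0.001,0,0,0],[-0.001,0,-0.001,0,0,0]]' 0.005
python3 -m handwheel '[[0,0,0,0,7,0],[0,0,0,0,14,0],[0,0,0,0,20,0],[0,0,0,0,20,0]]'
python3 - <<'E'
from fit import *
plan(.6126,-.1406,.067,87); print(r.get_obs()['moment'].round(2))
E
```

```text
t: 27.52
eef_pos: [0.6136, -0.139, 0.0694]
tool_rot: [-1.227, -1.174, 1.171]
force: [-0.3, 5.6, 2.8]
gripper_width: 0.0131
t: 27.85
eef_pos: [0.6135, -0.1393, 0.0694]
tool_rot: [-1.368, -0.91, 0.909]
force: [1.2, -0.7, -2.2]
gripper_width: 0.0131
t 27.9 tcp [ 0.6135 -0.1393  0.0694] yaw 67.1 tilt 0.25 grip 0.0131 F [ 1.2 -0.7 -2.2]
shift [-0.0015  0.0024  0.0003] turn [ -0.16 -19.9    0.2 ] rows>= 2.8
[-0.35  0.01 -0.04]
```

```bash
python3 -m handwheel '[[0,0,0,0,6,0],[0,0,0,0,12,0],[0,0,0,0,18,0],[0,0,0,0,24,0],[0,0,0,0,30,0],[0,0,0,0,30,0]]'
python3 - <<'E'
from fit import *
plan(.6126,-.1406,.067,87); print(r.get_obs()['moment'].round(2)); snap('scene','s19',5,(160,120,310,240))
E
```

```text
t: 28.35
eef_pos: [0.6132, -0.1397, 0.0694]
tool_rot: [-1.507, -0.506, 0.508]
force: [-0.4, -0.2, -2.9]
gripper_width: 0.013
t 28.4 tcp [ 0.6132 -0.1397  0.0694] yaw 37.1 tilt 0.23 grip 0.0130 F [-0.4 -0.2 -2.9]
shift [-0.001   0.0024 -0.0003] turn [ -0.22 -49.87   0.09] rows>= 7.0
[-0.4   0.11 -0.02]
```

View pics/s19.png

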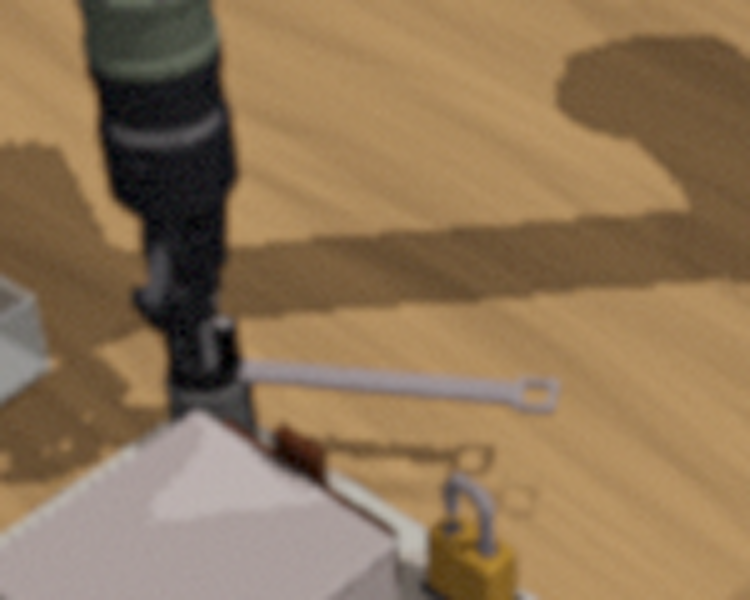

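```bash
python3 -m handwheel '[[0,0,0,0,5,0],[0,0,0,0,10,0],[0,0,0,0,15,0],[0,0,0,0,20,0],[0,0,0,0,25,0],[0,0,0,0,30,0],[0,0,0,0,33,0],[0,0,0,0,33,0],[0,0,0,0,33,0]]'
python3 - <<'E'
from fit import *
plan(.6126,-.1406,.067,87); print(r.get_obs()['moment'].round(2)); snap('scene','s20',5,(160,120,310,240))
E
```

```text
t: 29.15
eef_pos: [0.6126, -0.1399, 0.0694]
tool_rot: [-1.567, -0.059, 0.065]
force: [-2.8, -2.0, -1.1]
gripper_width: 0.0131
t 29.1 tcp [ 0.6126 -0.1399  0.0694] yaw 4.5 tilt 0.26 grip 0.0131 F [-2.8 -2.  -1.1]
shift [-0.      0.0024 -0.0007] turn [-2.800e-01 -8.249e+01 -3.000e-02] rows>= 11.5
[-0.39  0.42 -0.12]
```

View pics/s20.png

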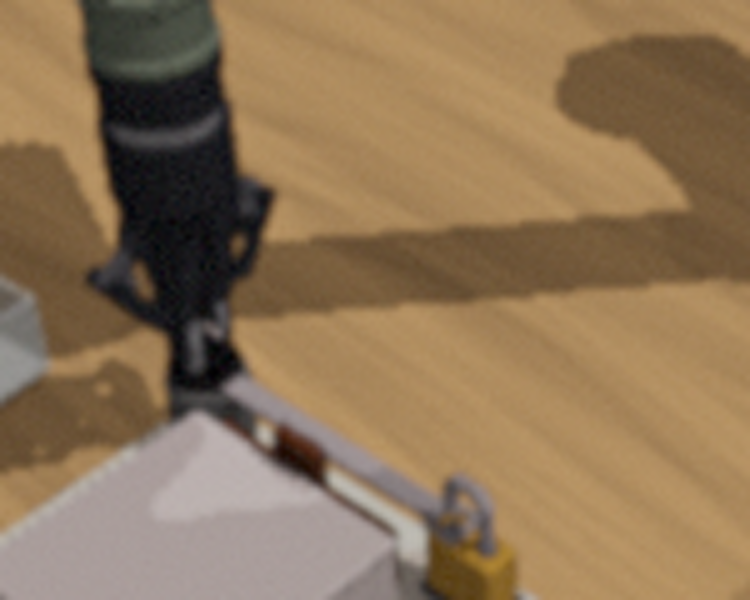

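The bar lies across in front of the tab with its eye at the shackle. Release, lift and check.

```bash
python3 -m handwheel '[[0,0,0,0,0,0],[0,0,0,0,0,0],[0,0,0,0,0,0],[0,0,0,0,0,0],[0,0,0,0,0,0]]' 0.036
python3 -m handwheel '[[0,-0.02,0,0,0,0],[0,-0.05,0,0,0,0],[0,-0.08,0,0,0,0],[0,-0.1,0,0,0,0],[0,-0.1,0,0,0,0]]'
python3 - <<'E'
from fit import *
snap('scene','s21',6,(180,150,310,250)); snap('top','t21',6,(225,130,345,230))
w=W(p,np.array([-30,108,0])/1000); print(w); plan(w[0],w[1],.17,4)
E
```

```text
t: 29.62
eef_pos: [0.613, -0.1398, 0.0697]
tool_rot: [-1.567, -0.06, 0.064]
force: [1.4, 0.7, 0.4]
gripper_width: 0.0359
t: 30.03
eef_pos: [0.6165, -0.141, 0.1751]
tool_rot: [-1.57, -0.067, 0.058]
force: [1.0, -0.0, 0.2]
gripper_width: 0.0364
[0.59751964 0.07483722 0.        ]
t 30.1 tcp [ 0.6141 -0.1402  0.1706] yaw 4.5 tilt 0.13 grip 0.0360 F [-1.1 -0.3 -1.2]
shift [0.0005 0.0011 0.2157] turn [-0.13  0.54 -0.01] rows>= 5.2
```

View pics/s21.png

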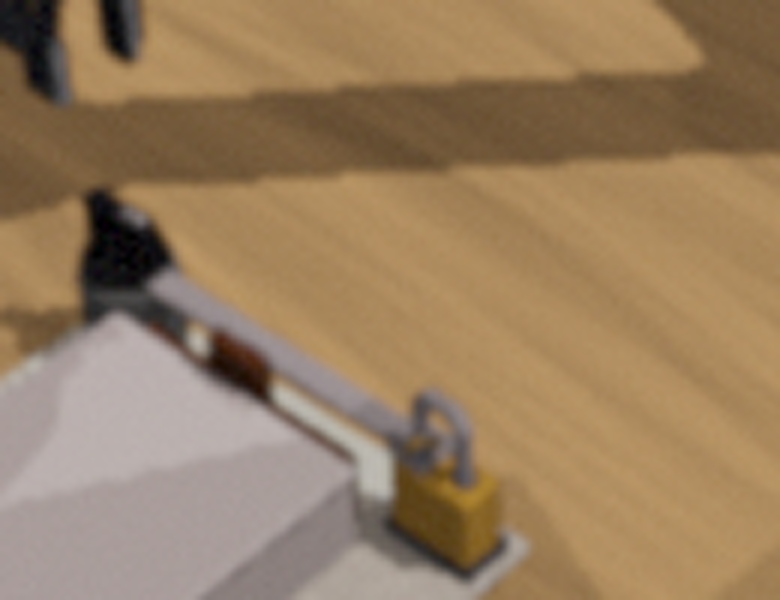

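View pics/t21.png

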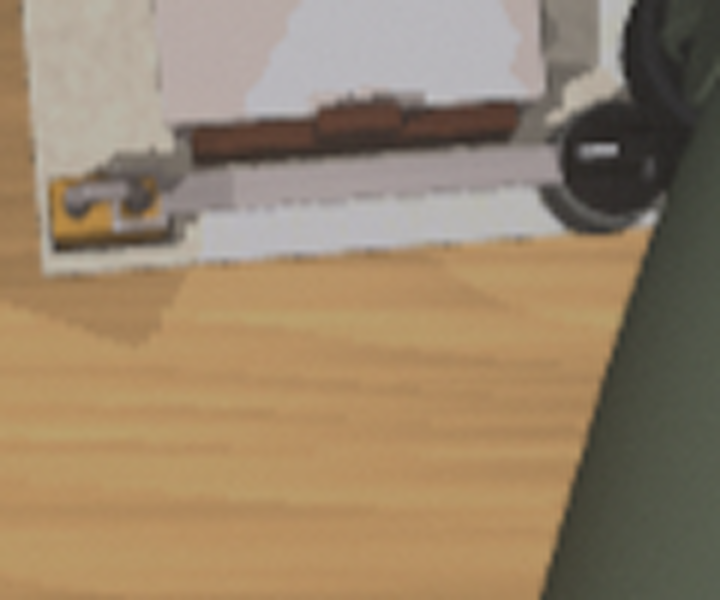

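The latch is at its stop, with the eye under the shackle leg. Next I'll press the shackle with closed fingers.

```bash
python3 -m handwheel '[[0,0,0.216,0,0.5,0],[0,0,0.216,0,0.5,0],[0,0,0.216,0,0.5,0],[0,0,0.216,0,0.5,0],[0,0,0.216,0,0.5,0],[0,0,0.216,0,0.5,0],[0,0.02,0.216,0,0.5,0],[0,0.04,0.216,0,0.5,0],[0,0.04,0.216,0,0.5,0],[0,0.04,0.216,0,0.5,0]]' 0.0
python3 - <<'E'
from fit import *
plan(.5975,.0748,.103,4); snap('scene','s22',6,(220,150,310,250))
E
```

```text
t: 30.97
eef_pos: [0.5951, 0.0751, 0.1291]
tool_rot: [-1.568, -0.051, 0.06]
force: [-0.0, -0.4, 0.9]
gripper_width: 0.0002
t 31.0 tcp [0.5951 0.0751 0.1291] yaw 4.0 tilt 0.33 grip 0.0002 F [-0.  -0.4  0.9]
shift [ 0.0026  0.0261 -0.0005] turn [-0.15  0.04 -0.29] rows>= 0.6
```

View pics/s22.png

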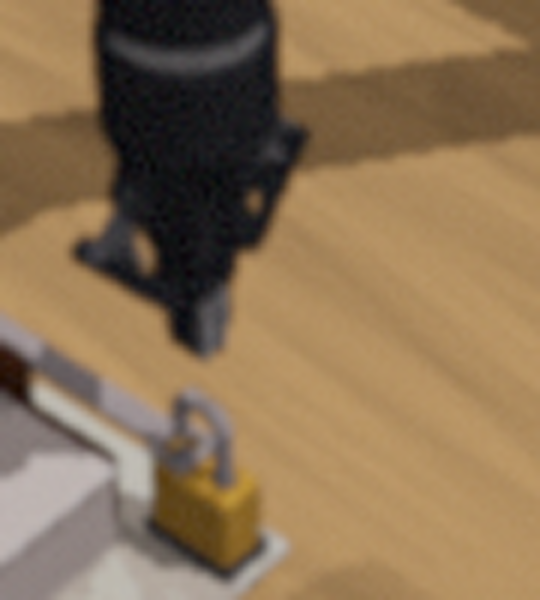

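```bash
python3 -m handwheel '[[0.002,0.012,0,0,0,0],[0.0025,0.024,0,0,0,0],[0.0025,0.03,0,0,0,0],[0.0025,0.034,0,0,0,0],[0.0025,0.034,0,0,0,0]]'
python3 -m handwheel '[[0,0.003,0,0,0,0],[0,0.006,0,0,0,0],[0,0.009,0,0,0,0],[0,0.009,0,0,0,0]]'
python3 - <<'E'
from fit import *
plan(.5975,.0748,.082,4)
E
```

```text
t: 31.43
eef_pos: [0.5989, 0.0747, 0.0961]
tool_rot: [-1.568, -0.053, 0.057]
force: [-0.3, -0.3, 2.8]
gripper_width: -0.0001
t: 31.77
eef_pos: [0.5997, 0.0745, 0.089]
tool_rot: [-1.569, -0.055, 0.055]
force: [-2.0, -1.2, 5.4]
gripper_width: -0.0003
t 31.8 tcp [0.5997 0.0745 0.089 ] yaw 4.0 tilt 0.09 grip -0.0003 F [-2.  -1.2  5.4]
shift [-0.0022  0.007   0.0004] turn [-0.09 -0.01  0.  ] rows>= 0.2
```

```bash
python3 -m handwheel '[[-0.002,0.003,0,0,0,0],[-0.002,0.006,0,0,0,0],[-0.002,0.008,0,0,0,0],[-0.002,0.009,0,0,0,0],[-0.002,0.009,0,0,0,0]]'
python3 -m handwheel '[[0,0.002,0,0,0,0],[0,0.003,0,0,0,0],[0,0.003,0,0,0,0]]'
python3 - <<'E'
from fit import *
plan(.5975,.0748,.082,4)
E
```

```text
t: 32.18
eef_pos: [0.5995, 0.0745, 0.0818]
tool_rot: [-1.569, -0.058, 0.052]
force: [0.4, 0.2, 10.0]
gripper_width: -0.0001
t: 32.43
eef_pos: [0.6, 0.0745, 0.0815]
tool_rot: [-1.569, -0.059, 0.05]
force: [-6.3, 0.5, 19.7]
gripper_width: 0.0002
t 32.4 tcp [0.6    0.0745 0.0815] yaw 4.0 tilt 0.32 grip 0.0002 F [-6.3  0.5 19.7]
shift [-0.0024 -0.0005  0.0005] turn [-0.07 -0.    0.32] rows>= 0.1
```

Bottomed: z=0.0815 with force rising to 20 N. Back off straight up, clear out and inspect.

```bash
python3 -m handwheel '[[0,-0.02,0,0,0,0],[0,-0.05,0,0,0,0],[0,-0.08,0,0,0,0],[0,-0.1,0,0,0,0],[0,-0.1,-0.04,0,0,0],[0,-0.1,-0.08,0,0,0],[0,-0.1,-0.12,0,0,0],[0,-0.1,-0.16,0,0,0]]'
python3 -m handwheel '[[-0.04,0,0,0,0,0],[-0.08,0,0,0,0,0],[-0.12,0,0,0,0,0],[-0.16,0,0,0,0,0],[-0.16,0,0,0,0,0],[-0.16,0,0,0,0,0]]'
python3 - <<'E'
from fit import *
snap('scene','s23',5,(160,140,310,260)); show(np.load('pics/s23.npy'),'s23f'); snap('top','t23'); plan(.5,0,.1)
E
```

```text
t: 33.1
eef_pos: [0.6099, -0.0864, 0.181]
tool_rot: [-1.568, -0.059, 0.052]
force: [1.4, 0.4, -0.7]
gripper_width: -0.0003
t: 33.6
eef_pos: [0.4474, -0.0972, 0.1797]
tool_rot: [-1.567, -0.056, 0.053]
force: [0.2, -0.7, 0.0]
gripper_width: 0.0
t 33.7 tcp [ 0.4511 -0.098   0.1806] yaw 4.0 tilt 0.33 grip 0.0005 F [ 0.1  0.1 -0.6]
shift [0.0552 0.081  0.0942] turn [-0.07  0.    0.32] rows>= 3.3
```

View pics/s23.png

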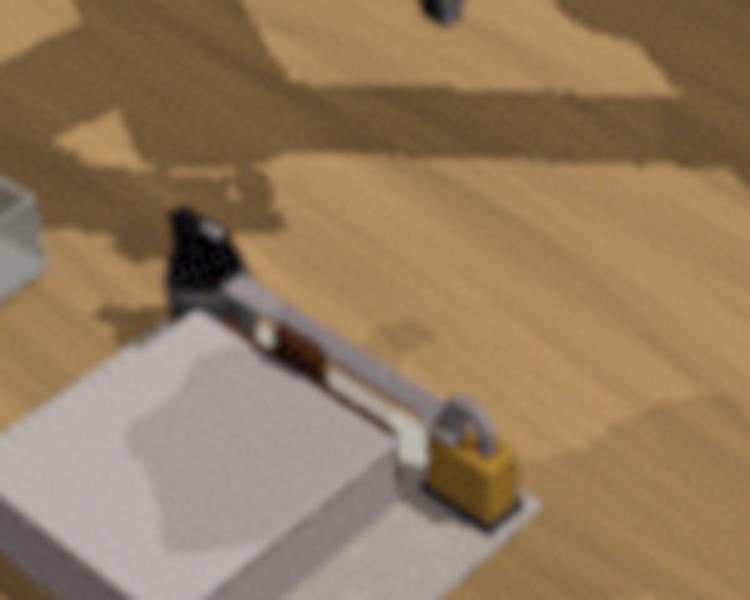

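View pics/s23f.png

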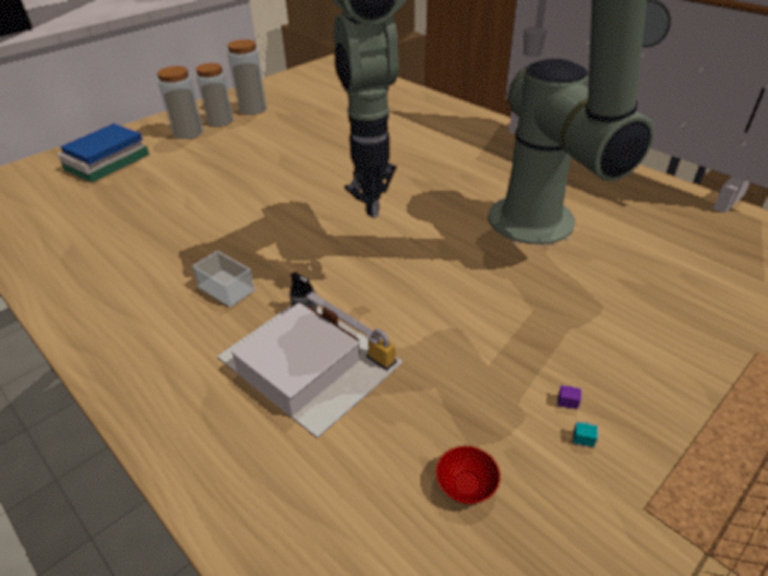

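View pics/t23.png

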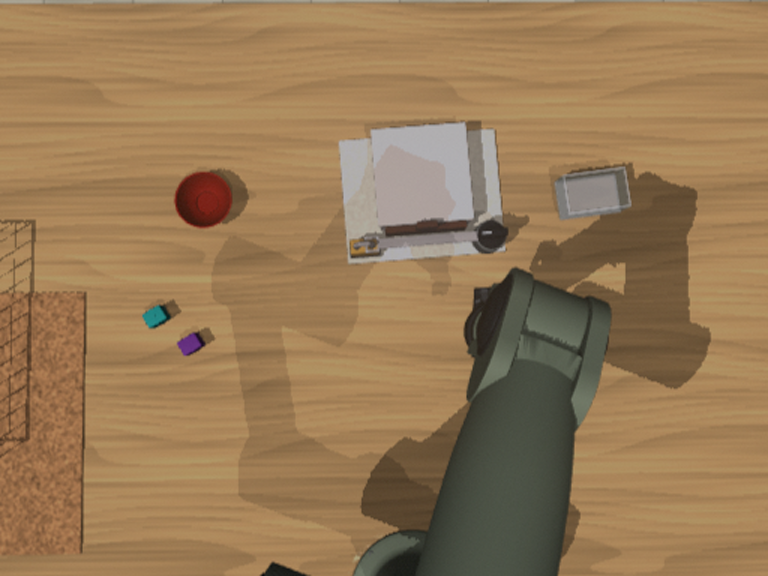

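Run:
```python
from fit import *
w=W(p,np.array([-30,108,0])/1000)
for z in(.1005,.0845):
    u,v=proj('scene',(w[0],w[1],z)); print(z,(u-160)*5,(v-140)*5)
im=np.load('pics/s23.npy'); show(im,'s24',12,(235,205,275,250))
```

```text
0.1005 465.38106998241733 377.29091457415063
0.0845 466.22300278292073 398.33654183514426
```

View pics/s24.png

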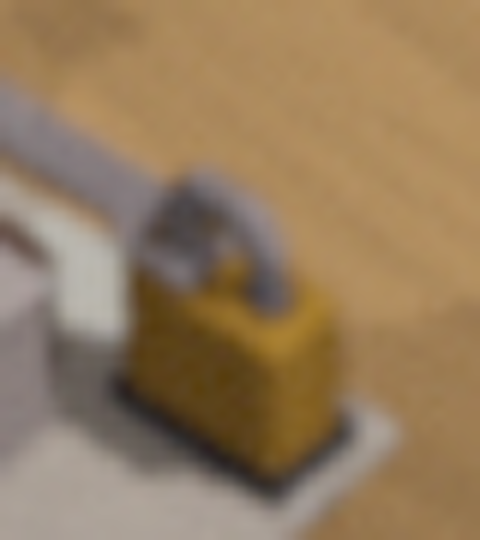

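The shackle's top matches the locked height (predicted at crop (466,398), seen at about (468,400)), and its leg passes through the eye. I'll hand in.

```bash
python3 -c "
from cell import r
print(r.finish_job())"
```

```text
the job is handed in; nothing more can be done
None
```

The job is done and handed in at about 34 s of robot time. All four mineral blocks on the table went into the tray, and I pushed the tray home. I then turned the latch clockwise to its stop, and only after that pressed the shackle down. The dish, the feeder and the purple and turquoise look-alikes were left where they were.

What the last checks showed:
- **Blocks:** one was knocked about 20 mm toward the tray's left wall while I carried the last block. Measured from the top camera, it still lay flat inside the walls. In the last look before closing, all four were flat. I could not see them once the tray was shut.
- **Tray:** it stopped dead with the push force rising to about 13 N, and in the pictures the front board lies against the chest.
- **Latch:** after I let go, the bar stayed across in front of the tab, with its eye under the shackle's free leg.
- **Shackle:** it bottomed at about 20 N and stayed down after I backed off. Its top appears at the locked height, 84.5 mm, with the leg through the eye.
- **Table and arm:** no banded block remains on the table, and the arm was clear of everything.

No check failed or disagreed. The clicks themselves I inferred from where the latch and shackle stayed, since nothing reports them directly.

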